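# Change over a three-station board holder and book in the flux

## Task

Before lifting any bare board, book in the new batch's flux: stand the jar on the white spot with its label facing the scanner's window, and leave it there. Take the finished boards (those with red terminal blocks) out of the spring holder, lay them flat side by side in the red tray, not dropped, and load every bare board into the holder, one to a station: push one edge into a sprung jaw, lower the other edge behind the opposite jaw and let it centre, held level in both jaws. Leave the reel, the screwdriver and the beaker where they are.

Things in the scene. Friction and masses are not known exactly. Their poses are not given: they have to be found in the camera images.
- holder: spring board holder, fixed: aluminium frame 170 (x) x 270 (y) mm with blue brackets 60 mm high (from 71 mm out); origin at the centre of its underside, x from the near to the far jaws, y along its three stations (80 mm apart). Per station two facing black jaws, 46 mm wide, each with a V groove 6 mm deep (10 mm high at the mouth, 3.6 mm at the bottom), mid-height 50 mm over the bench
- tray: red outgoing tray, fixed, 120 (x) x 170 (y) x 24 mm high, walls and floor 4 mm, open at the top; origin at the centre of its underside
- jar: amber glass flux jar with black lid, 50 mm across, 52 mm high, about 0.14 kg; origin at the centre of its underside, z up. Its white label with bars faces its own +x, 25 mm out; a red seal strip runs from the label's middle up over the lid to the lid's centre on that same side
- scanner: grey bench scanner, fixed, 50 (x) x 60 (y) mm on a foot 70 x 64 mm, 82 mm high; origin at the centre of its underside; its dark red window faces its own -x
- scan_window (a point): middle of the scanner's window, 46 mm up
- scan_spot (a point): centre of the white spot with a blue rim (68 mm across, flat, printed on the bench) 85 mm in front of the scanner's window, where the jar belongs
- reel: bystander: blue reel, 54 mm across, 36 mm high; origin at the centre of its underside
- screwdriver: bystander: screwdriver 160 mm long lying on the bench along its x; origin at the middle underneath
- beaker: bystander: small glass beaker, 56 mm across, 60 mm high; origin at the centre of its underside
- station1 (a point): holder station at the holder's -y end: where a clamped board's origin lies, midway between the jaws, 48.5 mm over the bench; axes as the holder's. Empty, the groove bottoms lie 38 mm and the lips 32 mm either side of it (a board is 80 mm): push one jaw 12 to 14 mm back with the board's other edge raised (14 deg clears it), lower that behind the other lip, let it centre; take out in reverse
- jaw1_near (a joint): the near (-x side) jaw of station 1: how far it is pushed straight back (-x of the holder) from rest, 0 to 0.016 m; spring 2 N at rest, 10 N at full travel; about 0.002 with a board clamped. Lips rise 8 mm above groove mid-height
- jaw1_far (a joint): the far (+x side) jaw of station 1: how far it is pushed straight back (+x of the holder) from rest, 0 to 0.016 m; spring 2 N at rest, 10 N at full travel; about 0.002 with a board clamped. Lips rise 8 mm above groove mid-height
- station2 (a point): holder station in the middle: where a clamped board's origin lies, midway between the jaws, 48.5 mm over the bench; axes as the holder's. Empty, the groove bottoms lie 38 mm and the lips 32 mm either side of it (a board is 80 mm): push one jaw 12 to 14 mm back with the board's other edge raised (14 deg clears it), lower that behind the other lip, let it centre; take out in reverse
- jaw2_near (a joint): the near (-x side) jaw of station 2: how far it is pushed straight back (-x of the holder) from rest, 0 to 0.016 m; spring 2 N at rest, 10 N at full travel; about 0.002 with a board clamped. Lips rise 8 mm above groove mid-height
- jaw2_far (a joint): the far (+x side) jaw of station 2: how far it is pushed straight back (+x of the holder) from rest, 0 to 0.016 m; spring 2 N at rest, 10 N at full travel; about 0.002 with a board clamped. Lips rise 8 mm above groove mid-height
- station3 (a point): holder station at the holder's +y end: where a clamped board's origin lies, midway between the jaws, 48.5 mm over the bench; axes as the holder's. Empty, the groove bottoms lie 38 mm and the lips 32 mm either side of it (a board is 80 mm): push one jaw 12 to 14 mm back with the board's other edge raised (14 deg clears it), lower that behind the other lip, let it centre; take out in reverse
- jaw3_near (a joint): the near (-x side) jaw of station 3: how far it is pushed straight back (-x of the holder) from rest, 0 to 0.016 m; spring 2 N at rest, 10 N at full travel; about 0.002 with a board clamped. Lips rise 8 mm above groove mid-height
- jaw3_far (a joint): the far (+x side) jaw of station 3: how far it is pushed straight back (+x of the holder) from rest, 0 to 0.016 m; spring 2 N at rest, 10 N at full travel; about 0.002 with a board clamped. Lips rise 8 mm above groove mid-height
- bare1: bare board to be loaded (may be absent): green, 80 (x) x 60 (y) x 3 mm, about 80 g, with a yellow transformer block 32 (x) x 28 (y) mm standing 26 mm above the board's top face at its centre, good to grip across its 28 mm; no red parts; origin at the centre of the board's underside, z up. Starts lying flat on the bench. Its 80 mm length spans the jaws
- bare2: bare board to be loaded (may be absent): green, 80 (x) x 60 (y) x 3 mm, about 80 g, with a yellow transformer block 32 (x) x 28 (y) mm standing 26 mm above the board's top face at its centre, good to grip across its 28 mm; no red parts; origin at the centre of the board's underside, z up. Starts lying flat on the bench. Its 80 mm length spans the jaws
- bare3: bare board to be loaded (may be absent): green, 80 (x) x 60 (y) x 3 mm, about 80 g, with a yellow transformer block 32 (x) x 28 (y) mm standing 26 mm above the board's top face at its centre, good to grip across its 28 mm; no red parts; origin at the centre of the board's underside, z up. Starts lying flat on the bench. Its 80 mm length spans the jaws
- done1: finished board (two of the three are present, each clamped in a station at the start): like a bare board but with two red terminal blocks (9 x 44 x 11 mm high, centred 23.5 mm to either side of the middle along x, 4 mm off along y); origin at the centre of the board's underside
- done2: finished board (two of the three are present, each clamped in a station at the start): like a bare board but with two red terminal blocks (9 x 44 x 11 mm high, centred 23.5 mm to either side of the middle along x, 4 mm off along y); origin at the centre of the board's underside
- done3: finished board (two of the three are present, each clamped in a station at the start): like a bare board but with two red terminal blocks (9 x 44 x 11 mm high, centred 23.5 mm to either side of the middle along x, 4 mm off along y); origin at the centre of the board's underside
Mind the look-alikes: they are no part of the job. What is shaped like the bare1 but pink is not meant.

How it is judged:
On the way:
1. the jar stands let go on the spot, label to the scanner, with the bare boards still down on the bench (horizontal distance between jar and scan_spot below 0.015 m and x of scan_window in the frame of jar above 0.03 m and y of scan_window in the frame of jar between -0.03 and 0.03 m and angle between jar's own z axis and vertical below 0.1 rad and height (world z) of jar below 0.005 m and linear speed of jar below 0.02 m/s and contact force between the fingers and jar below 0.1 N and height (world z) of each of bare1, bare2, bare3 below 0.04 m), for 0.3 s.
At the end, for the whole second after the job is handed in: jar upright within 15 mm of the spot, label to the window within about 20 deg; finished boards flat on the floor of the tray; every bare board in a station: height within 2.5 mm, centred within 3 mm between the jaws and 10 mm along them, square and level within about 4 deg; all at rest (horizontal distance between jar and scan_spot below 0.015 m and x of scan_window in the frame of jar above 0.03 m and y of scan_window in the frame of jar between -0.03 and 0.03 m and angle between each of jar, done1, done2, done3's own z axis and vertical below 0.1 rad and height (world z) of jar below 0.005 m and linear speed of each of jar, done1, done2, done3 below 0.02 m/s and x of done1 in the frame of tray between -0.056 and 0.056 m and y of done1 in the frame of tray between -0.081 and 0.081 m and height (world z) of each of done1, done2, done3 below 0.012 m and x of done2 in the frame of tray between -0.056 and 0.056 m and y of done2 in the frame of tray between -0.081 and 0.081 m and x of done3 in the frame of tray between -0.056 and 0.056 m and y of done3 in the frame of tray between -0.081 and 0.081 m and ((distance between bare1 and station1 below 0.01 m and z of bare1 in the frame of station1 between -0.0025 and 0.0025 m and x of bare1 in the frame of station1 between -0.003 and 0.003 m and angle between the x axis of bare1 and the x axis of station1, either way round below 0.08 rad and angle between bare1's own z axis and vertical below 0.06 rad and linear speed of bare1 below 0.02 m/s) or (distance between bare1 and station2 below 0.01 m and z of bare1 in the frame of station2 between -0.0025 and 0.0025 m and x of bare1 in the frame of station2 between -0.003 and 0.003 m and angle between the x axis of bare1 and the x axis of station2, either way round below 0.08 rad and angle between bare1's own z axis and vertical below 0.06 rad and linear speed of bare1 below 0.02 m/s) or (distance between bare1 and station3 below 0.01 m and z of bare1 in the frame of station3 between -0.0025 and 0.0025 m and x of bare1 in the frame of station3 between -0.003 and 0.003 m and angle between the x axis of bare1 and the x axis of station3, either way round below 0.08 rad and angle between bare1's own z axis and vertical below 0.06 rad and linear speed of bare1 below 0.02 m/s)) and ((distance between bare2 and station1 below 0.01 m and z of bare2 in the frame of station1 between -0.0025 and 0.0025 m and x of bare2 in the frame of station1 between -0.003 and 0.003 m and angle between the x axis of bare2 and the x axis of station1, either way round below 0.08 rad and angle between bare2's own z axis and vertical below 0.06 rad and linear speed of bare2 below 0.02 m/s) or (distance between bare2 and station2 below 0.01 m and z of bare2 in the frame of station2 between -0.0025 and 0.0025 m and x of bare2 in the frame of station2 between -0.003 and 0.003 m and angle between the x axis of bare2 and the x axis of station2, either way round below 0.08 rad and angle between bare2's own z axis and vertical below 0.06 rad and linear speed of bare2 below 0.02 m/s) or (distance between bare2 and station3 below 0.01 m and z of bare2 in the frame of station3 between -0.0025 and 0.0025 m and x of bare2 in the frame of station3 between -0.003 and 0.003 m and angle between the x axis of bare2 and the x axis of station3, either way round below 0.08 rad and angle between bare2's own z axis and vertical below 0.06 rad and linear speed of bare2 below 0.02 m/s)) and ((distance between bare3 and station1 below 0.01 m and z of bare3 in the frame of station1 between -0.0025 and 0.0025 m and x of bare3 in the frame of station1 between -0.003 and 0.003 m and angle between the x axis of bare3 and the x axis of station1, either way round below 0.08 rad and angle between bare3's own z axis and vertical below 0.06 rad and linear speed of bare3 below 0.02 m/s) or (distance between bare3 and station2 below 0.01 m and z of bare3 in the frame of station2 between -0.0025 and 0.0025 m and x of bare3 in the frame of station2 between -0.003 and 0.003 m and angle between the x axis of bare3 and the x axis of station2, either way round below 0.08 rad and angle between bare3's own z axis and vertical below 0.06 rad and linear speed of bare3 below 0.02 m/s) or (distance between bare3 and station3 below 0.01 m and z of bare3 in the frame of station3 between -0.0025 and 0.0025 m and x of bare3 in the frame of station3 between -0.003 and 0.003 m and angle between the x axis of bare3 and the x axis of station3, either way round below 0.08 rad and angle between bare3's own z axis and vertical below 0.06 rad and linear speed of bare3 below 0.02 m/s))); the robot touches nothing.
It fails at once if the reel is disturbed (moved over 4 cm) (distance of reel from where it was at the start of the episode above 0.04 m).
It fails at once if the screwdriver is disturbed (moved over 4 cm) (distance of screwdriver from where it was at the start of the episode above 0.04 m).
It fails at once if the beaker is disturbed (moved over 4 cm) (distance of beaker from where it was at the start of the episode above 0.04 m).
It fails at once if a finished board is let fall into the tray from more than about 2.5 cm ((horizontal distance between done1 and tray below 0.09 m and height (world z) of done1 below 0.06 m and contact force between the fingers and done1 below 0.05 N and linear speed of done1 above 0.7 m/s) or (horizontal distance between done2 and tray below 0.09 m and height (world z) of done2 below 0.06 m and contact force between the fingers and done2 below 0.05 N and linear speed of done2 above 0.7 m/s) or (horizontal distance between done3 and tray below 0.09 m and height (world z) of done3 below 0.06 m and contact force between the fingers and done3 below 0.05 N and linear speed of done3 above 0.7 m/s)).
Of done1, done2, done3 only 2 to 2 are there at a start; the rules pass over those that are not, and their reading is None.
Of bare1, bare2, bare3 only 2 to 3 are there at a start; the rules pass over those that are not, and their reading is None.
At some moment in a run one of jar, bare1, bare2, bare3 may be knocked a few centimetres aside while the robot is not near it.
It also fails if it takes over 210 s, if anything falls off the work surface, if the arm or the gripper's body presses on something with over 40 N, if the wrist force passes 120 N, or if a joint passes its speed limit or range.

## Robot

A 6-joint arm with a two-finger parallel gripper is mounted at the origin on the work surface. World frame = base frame: x ahead of the robot, y to its left, z up, the work surface at z = 0. Lengths are in m, angles in rad, forces in N, time in s.
With the tool pointing down it reaches from about 0.3 to 0.85 m from the base axis. Payload 4.2 kg.
Tool frame: the origin (TCP) lies on the centre line of the jaws, within the pads' length; the fingertips stand robot.tip_extent ahead of it and the grasp point (between the pads) lies 2 mm behind it (robot.tip_extent is the distance from the TCP to the fingertips, in m); z points along the fingers, y is the line along which they close (so a half turn about z gives the same grasp; the last joint's range is limited). The gripper opens to 91 mm and grips with 3 to 60 N. Pads are 32 mm wide; open, the fingers measure 118 mm over their backs; the gripper's body (76 mm by 178 mm) begins 60 mm behind the grasp point.
Start: joints at [-1.291, 0.32, 1.565, -0, 1.257, -0.02], TCP at [0.17, -0.549, 0.231] pointing down, gripper open.
Joint ranges: [-3.11, 3.11], [-0.84, 2.01], [0.21, 2.61], [-1.34, 4.49], [0.05, 2.63], [-2.56, 2.56]. Speed limits (rad/s): [2.57, 2.57, 3.14, 3.14, 3.14, 3.14].

## Interface

Orientations are given as a unit quaternion [w, x, y, z].
In Python, from cell import robot gives the robot as it stands.
- The arm moves only by the tool apply_moves, never from a script. Its arguments are lists of equal length, an entry for each row: "delta_pos": the shift along the tool's x, y, z in cm, a list of three; "twist": the turn about the tool's z in degrees. In form: {"delta_pos": [[x, y, z], ...], "twist": [twist, ...]}. A call has 1 to 20 rows; each row shifts and turns the commanded pose from where the row before left it, along the tool's axes as they then stand; what a row does not reach is not made up. A row lasts 1/10 s, in which the tool goes at most 50 mm and 8.59 degrees, less where a joint would pass 70% of its speed; a pose out of reach is approached as far as the arm can. A call is refused whole if a number of a shift passes 5 or a number of a turn 8.59, either way. A call with a gripper value outside its range is refused whole. "fingers" is the finger opening in cm, from 0 to 9.12, set as the call begins (left out, the last holds). The fingers move at their own pace and stop on an object; the grip force is fixed at half the most. Time passes only in rows, so rows that do not move let the fingers close. It gives the time, the measured TCP pose, the force, the opening and the grip force at its end, in the units of the state.
- robot.read_state(): the state, without advancing time (a new reading comes with each control period).
- robot.grab_frame(name): name is "scene" or "top" or "wrist"; returns (picture, depth): 384x512x3 uint8, red, green, blue; 384x512 float32, m along the optical axis (not along the pixel's ray), 0 where there is no reading.
- robot.get_calibration(name): a dict with "fx", "fy", "cx", "cy" (pixels), "rvec" (rotation vector, rad) and "tvec" (3), from world to camera coordinates, as OpenCV has them. Camera axes: x right, y down, z forward; pixel columns grow to the right and rows downward; lengths in m; the calibration is good to about 2 mm. A picture is of the moment at which its call begins: read the wrist's pose just before it. get_calibration takes no time and is no camera call; for the wrist camera it gives the pose at the moment of the call.
- robot.sign_off(): hands the job in; it is judged then, once.
The state is a dict: "time_s": time; "joint_pos": joint angles; "qd": joint speeds; "tau": joint torques, N m; "eef_pos": TCP position; "orientation": TCP orientation; "wrist_force": force on the tool from outside, world axes, zero at the start; "moment": the same for the moment, N m; "grip_width": opening from 0.0 (shut) to 1.0 (fully open); "finger_force": force on a finger pad.
Only numpy, scipy, OpenCV 4.12 (cv2) and the standard library are available. Lean on these libraries where they do the work, as an engineer would, in place of code of your own. Each camera call takes 0.05 s, during which the arm holds its last target. There are 200 camera calls.

## Working session

There is one attempt and no reset: what is moved stays moved. The work goes in short steps, Python scripts to look and compute and a tool call to move; the robot and the scene stay as the last step left them, time stands still between calls to the robot, and variables do not carry over. Pictures are saved under pics/ and viewed, at most 14 in all, crops included, and the job is handed in when it is done.

Besides the shell and the picture viewer there is one more tool, called after "Call:" as name(argument=value, ...), one argument or row to a line, values as JSON. apply_moves: Moves the arm, as the interface text tells. Its arguments: {"type":"object","properties":{"delta_pos":{"type":"array"},"twist":{"type":"array"},"fingers":{"type":"number"}},"required":["delta_pos","twist"]}

```bash
mkdir -p pics; ls; cat > h.py <<'E'
import numpy as np, cv2
from cell import robot
def cal(n):
    c=robot.get_calibration(n); R=cv2.Rodrigues(np.array(c['rvec'],float))[0]; t=np.array(c['tvec'],float).ravel()
    return c,R,t
def ray(n,u,v,z,C=None):
    c,R,t=C or cal(n); d=R.T@np.array([(u-c['cx'])/c['fx'],(v-c['cy'])/c['fy'],1.0]); o=-R.T@t
    return o+d*(z-o[2])/d[2]
def proj(n,p,C=None):
    c,R,t=C or cal(n); q=R@np.array(p,float)+t
    return np.array([c['fx']*q[0]/q[2]+c['cx'],c['fy']*q[1]/q[2]+c['cy']])
def cloud(n,depth,C=None):
    c,R,t=C or cal(n); v,u=np.mgrid[0:depth.shape[0],0:depth.shape[1]]
    P=np.stack([(u-c['cx'])/c['fx']*depth,(v-c['cy'])/c['fy']*depth,depth],-1)
    W=(P-t)@R; W[depth<=0]=np.nan; return W
def save(n,im): cv2.imwrite('pics/'+n+'.png',im[...,::-1])
E
python3 - <<'E'
from h import *
s=robot.read_state(); print(s)
for n in ['scene','top','wrist']:
    C=cal(n); im,d=robot.grab_frame(n); np.savez('/tmp/%s0.npz'%n,im=im,d=d); save(n+'0',im); print(n,-C[1].T@C[2],C[0]['fx'], C[1][2])
print([k for k in dir(robot) if k[0]!='_'], robot.tip_extent)
E
```

```text
pics
{'time_s': 0.0, 'joint_pos': array([-1.29100346e+00,  3.20305850e-01,  1.56563965e+00, -5.73945968e-06,
        1.25738415e+00, -2.00062002e-02]), 'qd': array([ 0.00080827, -0.00145672,  0.000752  ,  0.00063364, -0.00155766,
       -0.00040439]), 'tau': array([-5.37488613e-04, -4.12454081e+01, -2.31970632e+01,  7.27715436e-02,
        4.59006114e-02, -1.25773690e-04]), 'eef_pos': array([ 0.16968392, -0.54891725,  0.23012752]), 'orientation': array([-8.60826132e-04,  9.88785581e-01,  1.49339615e-01, -1.15201065e-04]), 'wrist_force': array([ 0.60750388,  0.20334956, -0.21879805]), 'moment': array([ 0.02279118,  0.01343685, -0.01855336]), 'finger_force': 0.0, 'grip_width': 0.9986127843527981}
scene [1.47613341 0.28264504 0.73853115] 382.32460074360876 [-0.78734809 -0.24217492 -0.56695176]
top [ 0.43581177 -0.02577525  1.41587514] 495.97791111502283 [ 8.02378411e-02  6.38261917e-05 -9.96775744e-01]
wrist [ 0.2510955  -0.5241184   0.38409393] 307.366564263496 [-0.28262545 -0.08771267 -0.95521167]
['PlanningError', 'get_calibration', 'grab_frame', 'read_state', 'sign_off', 'tip_extent'] 0.017
```

View pics/top0.png

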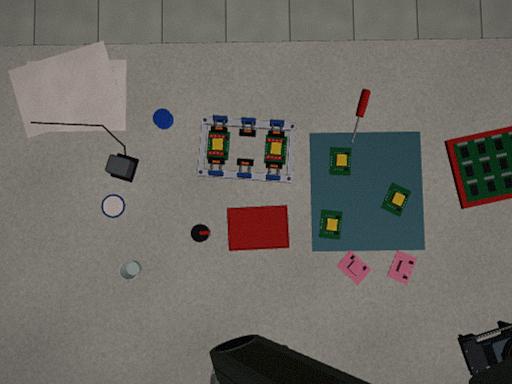

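View pics/scene0.png

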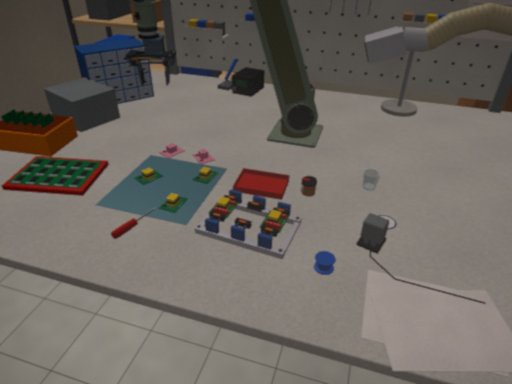

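The top view shows:
- Finished boards (red blocks) in the outer stations at (217,146) and (276,148), with the middle station at (246,145) empty.
- Bare boards at (341,160), (397,199) and (331,224).
- Jar at (201,233), white spot at (113,206), scanner at (122,167), and tray at (258,228).
- Reel at (163,119), beaker at (131,270) and screwdriver at (360,110).

Look-alikes:
- Pink boards at (354,267) and (403,267). They are the wrong colour.
- The green panel in the red rack at (480,165), which isn't loose and has no yellow blocks.
- The sheet of paper at (70,90) against the white spot. The spot is the one with the blue rim.
- The beaker against the jar. The jar is the dark lid with the red strip.

```bash
cat >> h.py <<'E'
def blobs(n,im,mask,z,C,amin=30,amax=1e9):
    k,l,st,ce=cv2.connectedComponentsWithStats(mask.astype(np.uint8)); out=[]
    for i in range(1,k):
        if amin<st[i,4]<amax:
            pts=np.argwhere(l==i)[:,::-1].astype(np.float32); w=np.array([ray(n,u,v,z,C)[:2] for u,v in pts],np.float32)
            (c,s,a)=cv2.minAreaRect(w*1000)
            out.append((ce[i].round(1),st[i,4],np.round(w.mean(0),4),np.round(c,1),np.round(s,1),round(a,1)))
    return out
E
cat > m.py <<'E'
from h import *
import sys
z=np.load('/tmp/top0.npz'); im,d=z['im'],z['d']; C=cal('top')
hsv=cv2.cvtColor(im,cv2.COLOR_RGB2HSV); H,S,V=[hsv[...,i].astype(int) for i in range(3)]
def sh(t,m,zz,a=30,b=1e9):
    print(t); [print('  ',*o) for o in blobs('top',im,m,zz,C,a,b)]
W=cloud('top',d,C)
sh('yellow',(H>20)&(H<32)&(S>150)&(V>120),0.029,30)
sh('green',(H>45)&(H<80)&(S>100)&(V>40),0.003,100)
sh('red',((H<5)|(H>174))&(S>150)&(V>80),0.024,10)
sh('blue',(H>105)&(H<120)&(S>150)&(V>60),0.0,15)
sh('white',(S<40)&(V>165),0,100)
sh('dark lid',(V<50)&(W[...,2]>0.04)&(W[...,2]<0.09),0.052,100)
for u,v in [(217,146),(246,145),(276,148),(341,160),(397,199),(331,224),(201,233),(122,167),(258,228),(113,206)]: print((u,v),W[v,u].round(4))
f=np.zeros((600,512,3),np.uint8)
f=cv2.resize(im[90:280,90:300],None,fx=2.8,fy=2.8,interpolation=cv2.INTER_CUBIC); save('crop0',f)
E
python3 m.py
```

```text
yellow
   [217.4 143.7] 109 [0.6661 0.0846] [666.8  85.8] [28.2 31.4] 89.1
   [275.6 148.1] 109 [ 0.6511 -0.0795] [651.4 -79.1] [25.4 34.1] 88.9
   [341.5 159.5] 111 [ 0.6157 -0.2644] [ 615.8 -264.4] [25.4 31.4] 88.4
   [398.2 198.7] 105 [ 0.5028 -0.4199] [ 503.  -420.2] [26.1 30.3] 62.2
   [331.7 224.2] 111 [ 0.4348 -0.2318] [ 435.1 -231.3] [28.  31.8] 82.0
green
   [485.5 167.1] 1805 [ 0.591  -0.6807] [ 592.5 -688.9] [169.5 165.9] 10.9
   [338.9 161. ] 345 [ 0.6152 -0.2613] [ 616.2 -264.5] [57.5 78.2] 88.5
   [394.3 198.7] 354 [ 0.5045 -0.4162] [ 503.2 -419.7] [59.9 78.8] 63.6
   [329.6 224.1] 383 [ 0.435  -0.2297] [ 435.1 -231.8] [59.2 79.2] 83.1
red
   [363.8 102.7] 148 [ 0.7786 -0.3335] [ 779.1 -333.6] [16.2 77.3] 70.1
   [473.2 167.4] 848 [ 0.5886 -0.6361] [ 589.6 -675.8] [197.4 189.4] 11.3
   [215.1 136. ] 28 [0.6892 0.0913] [689.3  91.6] [34.2  8.6] 83.9
   [269.4 140.1] 13 [ 0.6751 -0.0624] [675.3 -62.7] [14.2  5.7] 89.1
   [276.6 140.3] 13 [ 0.6741 -0.0829] [675. -84.] [17.   5.7] 89.1
   [215.5 153. ] 41 [0.6405 0.0908] [640.8  90.8] [43.1  9.2] 84.3
   [273.9 157.4] 39 [ 
[... 881 characters left out ...]
1
   [276.3 139.7] 169 [ 0.671  -0.0809] [663.7 -79.4] [53.1 71.6] 82.7
   [217.  158.2] 141 [0.6219 0.0843] [622.8  83.5] [36.7 56.4] 4.3
   [274.6 162.6] 126 [ 0.607 -0.075] [608.8 -74.8] [52.7 33.5] 89.1
   [125.1 171.2] 113 [0.5895 0.3388] [586.7 345.5] [44.3 75.2] 25.1
   [198.8 232.8] 202 [0.4169 0.136 ] [416.2 134.1] [46.7 43.6] 89.1
(217, 146) [0.6516 0.0819 0.0787]
(246, 145) [0.6655 0.0046 0.0026]
(276, 148) [ 0.6432 -0.0785  0.0815]
(341, 160) [ 0.615  -0.2637  0.0247]
(397, 199) [ 0.5022 -0.4168  0.0277]
(331, 224) [ 0.4353 -0.2305  0.0247]
(201, 233) [0.4161 0.1302 0.0497]
(122, 167) [0.5982 0.3403 0.0782]
(258, 228) [ 0.4271 -0.0263  0.0071]
(113, 206) [ 0.4961  0.3874 -0.0023]
```

View pics/crop0.png

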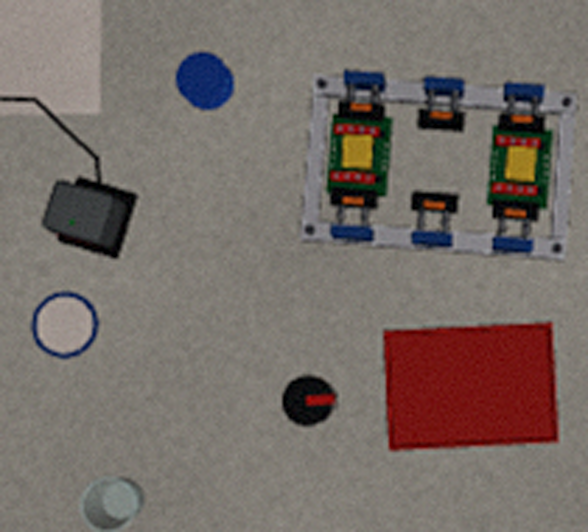

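The crop confirms the jar: a black lid at crop (308,400) with the red strip pointing image-right (world -y). The spot is at (65,324) and the scanner's window faces it. I'll move above the jar.

Call:
apply_moves(
  delta_pos=[
    [0,0,0],
    [0,0,0],
    [0,0,0],
    [0,0,0],
    [0,0,0],
    [0,0,0],
    [0,0,0],
    [0,0,0],
    [0,0,0],
    [4.5,1.62,0],
    [4.5,1.62,0],
    [4.5,1.62,0],
    [4.5,1.62,0],
    [4.5,1.62,0],
    [4.5,1.62,0],
    [4.5,1.62,0],
    [4.5,1.62,0],
    [4.5,1.62,0],
    [4.5,1.62,0],
    [4.5,1.62,0],
  ],
  twist=[-8.1,-8.1,-8.1,-8.1,-8.1,-8.1,-8.1,-8.1,-8.1,0,0,0,0,0,0,0,0,0,0,0],
  fingers=9,
)

```text
time_s: 2.15
eef_pos: [0.3474, -0.0522, 0.2311]
orientation: [0.0, 0.707, 0.707, 0.0]
wrist_force: [1.1, -0.5, 0.5]
grip_width: 0.983
finger_force: 0.0
```

Call:
apply_moves(
  delta_pos=[
    [4.5,1.7,0],
    [4.5,1.7,0],
    [4.5,1.7,0],
    [4.5,1.7,0],
    [0,0,0],
    [0,0,0],
  ],
  twist=[0,0,0,0,0,0],
)

```text
time_s: 2.75
eef_pos: [0.4147, 0.1266, 0.2304]
orientation: [-0.0, 0.706, 0.709, -0.001]
wrist_force: [-0.9, 0.1, -0.6]
grip_width: 0.985
finger_force: 0.0
```

```bash
cat >> h.py <<'E'
def pose():
    s=robot.read_state(); w,x,y,z=s['orientation']; 
    from scipy.spatial.transform import Rotation as Ro
    M=Ro.from_quat([x,y,z,w]).as_matrix(); return s,M
def go(x,y,z,yaw=None):
    "moves in tool axes (cm) after the twist"
    s,M=pose(); cur=np.degrees(np.arctan2(M[1,0],M[0,0])); yaw=cur if yaw is None else yaw
    a=np.radians(yaw); d=np.array([x,y,z])-s['eef_pos']
    print('t',round(s['time_s'],2),'tcp',s['eef_pos'].round(4),'yaw',round(cur,2),'grip',round(s['grip_width']*9.12,2),'F',s['wrist_force'].round(1),'| twist',round(-((yaw-cur+180)%360-180),1),'move',(100*np.array([d[0]*np.cos(a)+d[1]*np.sin(a),d[0]*np.sin(a)-d[1]*np.cos(a),-d[2]])).round(2))
def snap(n,tag):
    C=cal(n); im,d=robot.grab_frame(n); save(tag,im); np.savez('/tmp/%s.npz'%tag,im=im,d=d,R=C[1],t=C[2]); return im,d,C
def HSV(im):
    h=cv2.cvtColor(im,cv2.COLOR_RGB2HSV).astype(int); return h[...,0],h[...,1],h[...,2]
E
python3 - <<'E'
from h import *
im,d,C=snap('wrist','jar1'); H,S,V=HSV(im)
W=cloud('wrist',d,C)
for o in blobs('wrist',im,((H<5)|(H>174))&(S>150)&(V>80),0.052,C,60): print('red',*o)
m=(W[...,2]>0.044)&(W[...,2]<0.06)&(V<60)
for o in blobs('wrist',im,m,0.052,C,200): print('lid',*o)
m=(W[...,2]>0.03)&(W[...,2]<0.06)
for o in blobs('wrist',im,m,0.052,C,200): print('tall',*o)
go(0.4165,0.132,0.03)
E
```

```text
red [257.4 180.7] 194 [0.4192 0.1243] [419.2 124. ] [ 9.5 25.8] 4.3
red [451.4 212.7] 271 [0.6433 0.0866] [643.7  85.9] [44.7 10.6] 84.9
red [497.2 204.9] 94 [0.6939 0.0964] [693.9  96. ] [15.1 10.9] 81.9
red [264.8 251.7] 5097 [0.4286 0.0358] [427.5  34.3] [109.4  77.6] 1.9
red [265.  317.4] 1325 [ 0.4301 -0.0585] [430.6 -63.6] [109.2  39.4] 1.8
lid [256.7 166.7] 1310 [0.4184 0.1402] [418.2 138.3] [47.5 47.2] 0.2
lid [457.2 211.2] 2148 [0.6497 0.0884] [656.7  83.6] [ 60.5 125.2] 85.4
lid [396.9 204.7] 215 [0.579  0.0963] [577.8  94.8] [39.4 16.5] 69.6
tall [257.1 168.6] 1607 [0.4188 0.1379] [418.7 137.6] [49.7 49.8] 44.9
tall [394.9 203.8] 479 [0.5766 0.0974] [576.7  94.4] [45.7 23.1] 76.9
tall [457.6 212. ] 2748 [0.6503 0.0875] [655.4  84.2] [ 60.7 128.3] 84.7
tall [389.1 255.5] 214 [0.5788 0.0315] [579.7  30. ] [13.9 40.5] 57.5
t 2.8 tcp [0.4145 0.1256 0.2305] yaw 90.12 grip 8.98 F [ 0.4 -1.4 -0.7] | twist -0.0 move [ 0.64  0.2  20.05]
```

View pics/jar1.png

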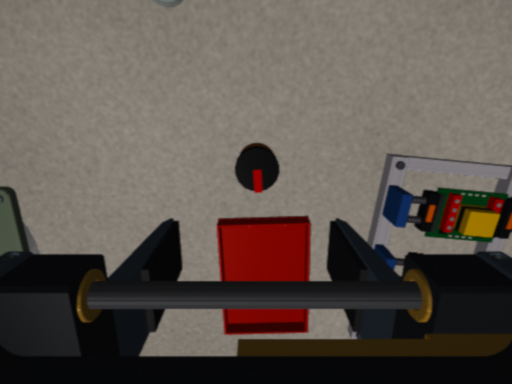

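The wrist view shows the jar at (257,168), standing clear, with the strip pointing to -y. The tray is at (265,270). I'll descend and grasp.

Call:
apply_moves(
  delta_pos=[
    [1.21,0.42,0],
    [0,0,4.5],
    [0,0,4.5],
    [0,0,4.5],
    [0,0,3],
    [0,0,2],
    [0,0,1.7],
    [0,0,0],
    [0,0,0],
  ],
  twist=[0,0,0,0,0,0,0,0,0],
)

```text
time_s: 3.7
eef_pos: [0.4197, 0.1376, 0.0293]
orientation: [0.0, 0.707, 0.707, 0.0]
wrist_force: [0.1, 1.2, 0.5]
grip_width: 0.978
finger_force: 0.0
```

Call:
apply_moves(
  delta_pos=[
    [0,0,0],
    [0,0,0],
    [0,0,0],
    [0,0,0],
    [0,0,0],
    [0,0,0],
    [0,0,0],
    [0,0,0],
  ],
  twist=[0,0,0,0,0,0,0,0],
  fingers=0,
)

```text
time_s: 4.5
eef_pos: [0.4191, 0.1381, 0.029]
orientation: [-0.0, 0.707, 0.708, -0.0]
wrist_force: [-1.5, 1.0, 3.9]
grip_width: 0.544
finger_force: 30.0
```

Call:
apply_moves(
  delta_pos=[
    [0,0,-3],
    [0,0,-4.5],
    [0,0,-4.5],
    [0,0,-4],
    [0,0,0],
  ],
  twist=[0,0,0,0,0],
)

```text
time_s: 5.0
eef_pos: [0.4227, 0.1391, 0.1939]
orientation: [0.003, 0.707, 0.708, 0.005]
wrist_force: [1.1, 0.5, -1.5]
grip_width: 0.543
finger_force: 30.0
```

```bash
python3 - <<'E'
from h import *
go(0.4985,0.388,0.15,151)
C=cal('top')
z=np.load('/tmp/top0.npz'); im,d=z['im'],z['d']
# spot via circle: rim blue
H,S,V=HSV(im); m=(H>105)&(H<125)&(S>80); m[:195]=0; m[225:]=0; m[:,:95]=0; m[:,135:]=0
p=np.argwhere(m)[:,::-1].astype(np.float32); w=np.array([ray('top',u,v,0,C)[:2] for u,v in p],np.float32)
print('rim',len(p),cv2.minEnclosingCircle(w*1000), cv2.fitEllipse(w*1000))
W=cloud('top',d,C); m=(W[...,2]>0.07)&(W[...,2]<0.095); m[:,:90]=0;m[:,150:]=0
for o in blobs('top',im,m,0.082,C,60): print('scan top',*o)
E
```

```text
t 5.0 tcp [0.4227 0.1391 0.1939] yaw 90.08 grip 4.95 F [ 1.1  0.5 -1.5] | twist -60.9 move [ 5.44 25.45  4.39]
rim 89 ((496.784423828125, 387.7703857421875), 33.52933883666992) ((497.0574645996094, 387.6533203125), (62.531551361083984, 63.338645935058594), 157.05752563476562)
scan top [117.9 165.7] 411 [0.6013 0.3505] [601.1 350.4] [61.2 51.3] 72.1
```

Call:
apply_moves(
  delta_pos=[
    [0,0,0],
    [0,0,0],
    [0,0,0],
    [0,0,0],
    [0,0,0],
    [0,0,0],
    [0,0,0],
    [0,0,0],
    [0,0,0],
    [0.28,4.35,0],
    [0.28,4.35,0],
    [0.28,4.35,0],
    [0.28,4.35,0],
    [0.28,4.35,0],
    [0.25,4.35,0],
    [0,0,0],
    [0,0,0],
  ],
  twist=[-7.67,-7.67,-7.67,-7.67,-7.67,-7.67,-7.67,-7.67,-7.67,0,0,0,0,0,0,0,0],
)

```text
time_s: 6.7
eef_pos: [0.4962, 0.3878, 0.1864]
orientation: [-0.001, 0.181, 0.984, -0.002]
wrist_force: [-0.1, 0.2, -1.7]
grip_width: 0.542
finger_force: 30.0
```

```bash
python3 - <<'E'
from h import *
go(0.497,0.3877,0.0295,159)
im,d,C=snap('wrist','spot1'); H,S,V=HSV(im)
W=cloud('wrist',d,C)
m=(H>100)&(H<130)&(S>80)&(V>40)&(abs(W[...,2])<0.01)
for o in blobs('wrist',im,m,0.0,C,60): print('rim',*o)
m=((H<5)|(H>174))&(S>150)&(V>80)
for o in blobs('wrist',im,m,0.217,C,20): print('strip',*o)
E
```

```text
t 6.7 tcp [0.4962 0.3878 0.1864] yaw 159.19 grip 4.94 F [-0.1  0.2 -1.7] | twist 0.2 move [-0.08  0.02 15.69]
rim [257.1 174.4] 542 [0.4949 0.3911] [497.6 389.9] [66.4 64.4] 69.2
strip [256.6 317.6] 334 [0.5116 0.3834] [511.7 383.4] [ 8.7 10.5] 72.8
```

View pics/spot1.png

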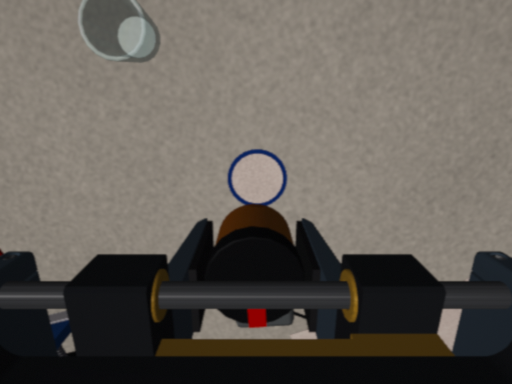

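The wrist view shows the spot at (257,178) and the held jar at (255,270), with its strip pointing toward the scanner. I'll lower it and release.

Call:
apply_moves(
  delta_pos=[
    [-0.08,0.15,3],
    [0,0,4],
    [0,0,4],
    [0,0,2.5],
    [0,0,1],
    [0,0,0.6],
    [0,0,0.5],
    [0,0,0],
    [0,0,0],
  ],
  twist=[0,0,0,0,0,0,0,0,0],
)

```text
time_s: 7.65
eef_pos: [0.4989, 0.3893, 0.0341]
orientation: [0.001, 0.181, 0.983, 0.001]
wrist_force: [0.6, -0.2, -0.7]
grip_width: 0.543
finger_force: 30.0
```

Call:
apply_moves(
  delta_pos=[
    [0,0,0],
    [0,0,0],
    [0,0,0],
    [0,0,0],
    [0,0,0],
    [0,0,0],
  ],
  twist=[0,0,0,0,0,0],
  fingers=7,
)

```text
time_s: 8.25
eef_pos: [0.4982, 0.3889, 0.0329]
orientation: [0.0, 0.181, 0.983, -0.0]
wrist_force: [0.6, 0.0, 0.4]
grip_width: 0.77
finger_force: 0.0
```

Call:
apply_moves(
  delta_pos=[
    [0,0,-3],
    [0,0,-4.5],
    [0,0,-4.5],
    [0,0,-4.5],
    [0,0,0],
    [0,0,0],
  ],
  twist=[0,0,0,0,0,0],
)

```text
time_s: 8.85
eef_pos: [0.4985, 0.3891, 0.1991]
orientation: [0.001, 0.181, 0.983, 0.001]
wrist_force: [0.1, 0.0, -0.6]
grip_width: 0.765
finger_force: 0.0
```

```bash
python3 - <<'E'
from h import *
go(0.57,0.02,0.22,84.8)
im,d,C=snap('wrist','spot2'); H,S,V=HSV(im)
W=cloud('wrist',d,C)
m=(W[...,2]>0.044)&(W[...,2]<0.06)
for o in blobs('wrist',im,m,0.052,C,200): print('lid',*o)
m=((H<5)|(H>174))&(S>150)&(V>80)
for o in blobs('wrist',im,m,0.052,C,20): print('strip',*o)
m=(H>100)&(H<130)&(S>80)&(V>40)&(abs(W[...,2])<0.01)
for o in blobs('wrist',im,m,0.0,C,60): print('rim',*o)
E
```

```text
t 8.85 tcp [0.4985 0.3891 0.1991] yaw 159.11 grip 6.98 F [ 0.1  0.  -0.6] | twist 74.3 move [-36.11  10.47  -2.09]
lid [112.1  28.6] 1240 [0.3209 0.3242] [323.7 327.3] [59.6 47.2] 69.1
lid [254.5 186.6] 1833 [0.4997 0.3892] [500.  388.9] [49.9 49.7] 14.5
lid [259.3 260.5] 381 [0.5805 0.3641] [582.3 363.9] [59.9 15.2] 71.4
strip [254.7 199.5] 216 [0.5126 0.3846] [512.8 384.6] [ 9.3 25.5] 73.0
rim [253.3 161.4] 374 [0.4847 0.3937] [490.5 392. ] [66.2 48.4] 70.2
```

The jar stands on the spot, 2.5 mm off centre, with its label within a degree of the window. Next is the holder.

Call:
apply_moves(
  delta_pos=[
    [0,0,0],
    [0,0,0],
    [0,0,0],
    [0,0,0],
    [0,0,0],
    [0,0,0],
    [0,0,0],
    [0,0,0],
    [0,0,0],
    [0,0,0],
    [0,0,0],
    [0,0,0],
    [0,0,0],
    [0,0,0],
    [0,0,0],
    [0,0,0],
    [0,0,0],
    [0,0,0],
    [0,0,0],
    [0,0,0],
  ],
  twist=[8.2,8.2,8.2,8.2,8.2,8.2,8.2,8.2,8.2,8.2,8.2,8.2,8.2,8.2,8.2,8.2,8.2,8.2,8.2,8.2],
)

```text
time_s: 10.9
eef_pos: [0.4973, 0.3882, 0.1951]
orientation: [0.002, 0.999, -0.046, -0.002]
wrist_force: [-0.8, 0.0, -0.1]
grip_width: 0.767
finger_force: 0.0
```

Call:
apply_moves(
  delta_pos=[
    [1.89,3.74,-0.5],
    [1.89,3.74,-0.5],
    [1.89,3.74,-0.5],
    [1.89,3.74,-0.5],
    [1.89,3.74,-0.5],
    [1.89,3.74,-0.5],
    [1.89,3.74,-0.5],
    [1.89,3.74,-0.5],
    [1.89,3.74,0],
    [1.89,3.74,0],
    [0,0,0],
    [0,0,0],
  ],
  twist=[0,0,0,0,0,0,0,0,0,0,0,0],
)

```text
time_s: 12.1
eef_pos: [0.6539, -0.0006, 0.2353]
orientation: [-0.0, 0.999, -0.044, -0.002]
wrist_force: [-0.5, 0.1, 0.0]
grip_width: 0.769
finger_force: 0.0
```

```bash
python3 - <<'E'
from h import *
go(0.66,0.003,0.23,-5.1)
im,d,C=snap('wrist','hold1'); H,S,V=HSV(im)
W=cloud('wrist',d,C)
m=(H>100)&(H<125)&(S>120)&(V>50)
for o in blobs('wrist',im,m,0.06,C,60): print('brk',*o)
m=(H>20)&(H<32)&(S>150)&(V>100)&(W[...,2]>0.07)
for o in blobs('wrist',im,m,0.0775,C,60): print('yel',*o)
m=(H>5)&(H<18)&(S>150)&(V>100)
for o in blobs('wrist',im,m,0.058,C,20): print('orange',*o)
m=((H<5)|(H>174))&(S>150)&(V>80)
for o in blobs('wrist',im,m,0.0625,C,60): print('red',*o)
E
```

```text
t 12.1 tcp [ 6.539e-01 -6.000e-04  2.353e-01] yaw -5.01 grip 7.02 F [-0.5  0.1  0. ] | twist 0.1 move [ 0.58 -0.41  0.53]
brk [ 36.8 113.5] 2521 [0.7448 0.2165] [743.8 216.1] [66.4 48.1] 84.9
brk [173.7 108.2] 478 [0.7376 0.0747] [737.3  74.8] [44.5 10.9] 84.9
brk [248. 109.] 405 [ 0.7301 -0.0014] [730.   -1.4] [37.2  9.9] 84.9
brk [325. 109.] 417 [ 0.723  -0.0804] [723.  -80.4] [39.2  9.9] 84.9
brk [248.5 243.5] 256 [0.578  0.0124] [577.9  12.4] [36.7  9.1] 84.9
brk [305.4 243.5] 98 [ 0.572  -0.0544] [572. -54.] [14.5  9.1] 84.9
yel [174.3 184.8] 783 [0.661  0.0826] [660.7  82.5] [28.7 30.5] 84.9
yel [325.5 184.9] 777 [ 0.6468 -0.0756] [646.6 -75.6] [28.3 30.5] 84.9
orange [173.1 138.2] 106 [0.7072 0.081 ] [707.   81.5] [20.4  5.3] 84.9
orange [323.5 138.5] 118 [ 0.6928 -0.0787] [692.7 -78.7] [20.5  5.3] 84.9
orange [248.  140.5] 112 [0.6978 0.0017] [697.7   1.7] [19.3  5.3] 84.9
orange [174.5 199.7] 32 [0.6389 0.0909] [639.7  90.2] [31.7  3.5] 82.8
orange [324. 200.] 27 [ 0.6235 -0.0778] [623.5 -77.7] [29.6  1.1] 82.6
orange [248.4 219. ] 89 [0.6081 0.0097] [608.1   9.6] [19.7  5. ] 84.9
orange [176.5 219.8] 63 [0.6145 0.0926] [614.2  92. ] [16.4  5. ] 84.9
orange [312.8 220. ] 40 [ 0.6002 -0.0644] [599.5 -65.1] [10.5  6.2] 84.9
red [173.1 159.7] 292 [0.685  0.0836] [684.8  84.4] [44.4  8.7] 84.9
red [320.1 160.4] 263 [ 0.6704 -0.0736] [670.2 -73.9] [44.3  7.6] 84.9
red [176.4 202.4] 175 [0.6369 0.088 ] [638.   88.9] [44.1  8.3] 84.9
red [314.1 202.3] 172 [ 0.6233 -0.0658] [623.9 -69.5] [43.9  8.3] 84.9
red [277.2 323.7] 3159 [ 0.463  -0.0138] [462.7 -18.6] [149.8  44.8] 84.9
```

View pics/hold1.png

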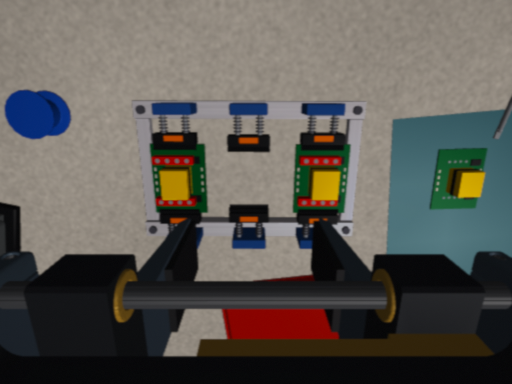

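The wrist view shows the holder square to the tool. Station 2 is empty at (248,180), the finished boards are at (174,185) and (325,185), and the stations fit the measured 80 mm pitch. I'll grip the station 3 board.

Call:
apply_moves(
  delta_pos=[
    [0,-4.2,0],
    [-0.06,-4.24,0],
    [0,0,4.5],
    [0,0,4.5],
    [0,0,3.5],
    [0,0,2],
    [0,0,0.9],
    [0,0,0],
    [0,0,0],
  ],
  twist=[0.1,0,0,0,0,0,0,0,0],
  fingers=5,
)

```text
time_s: 13.05
eef_pos: [0.6619, 0.085, 0.0851]
orientation: [-0.0, 0.999, -0.043, 0.001]
wrist_force: [-0.4, -0.4, 0.2]
grip_width: 0.548
finger_force: 0.0
```

Call:
apply_moves(
  delta_pos=[
    [0,0,0],
    [0,0,0],
    [0,0,0],
    [0,0,0],
    [0,0,0],
    [0,0,0],
    [0,0,0],
  ],
  twist=[0,0,0,0,0,0,0],
  fingers=0,
)

```text
time_s: 13.75
eef_pos: [0.6617, 0.0842, 0.0845]
orientation: [0.0, 0.999, -0.044, 0.001]
wrist_force: [0.1, -1.1, 4.0]
grip_width: 0.301
finger_force: 30.0
```

Call:
apply_moves(
  delta_pos=[
    [-0.3,0,0],
    [-0.3,0,0],
    [-0.3,0,0],
    [-0.3,0,0],
    [-0.15,0,0],
    [0,0,0],
    [0,0,0],
  ],
  twist=[0,0,0,0,0,0,0],
)

```text
time_s: 14.45
eef_pos: [0.6513, 0.0852, 0.0849]
orientation: [-0.0, 0.999, -0.043, 0.004]
wrist_force: [7.8, -2.1, 1.7]
grip_width: 0.303
finger_force: 30.0
```

```bash
python3 - <<'E'
from h import *
go(0.6607,0.0853,0.0845,-5.1)
im,d,C=snap('scene','s1')
u,v=proj('scene',[0.66,0.08,0.06],C).astype(int); print(u,v)
save('s1c',cv2.resize(im[v-45:v+45,u-60:u+60],None,fx=6,fy=6,interpolation=cv2.INTER_CUBIC))
E
```

```text
t 14.45 tcp [0.6513 0.0852 0.0849] yaw -4.97 grip 2.76 F [ 7.8 -2.1  1.7] | twist 0.1 move [ 0.94 -0.1   0.04]
272 217
```

View pics/s1c.png

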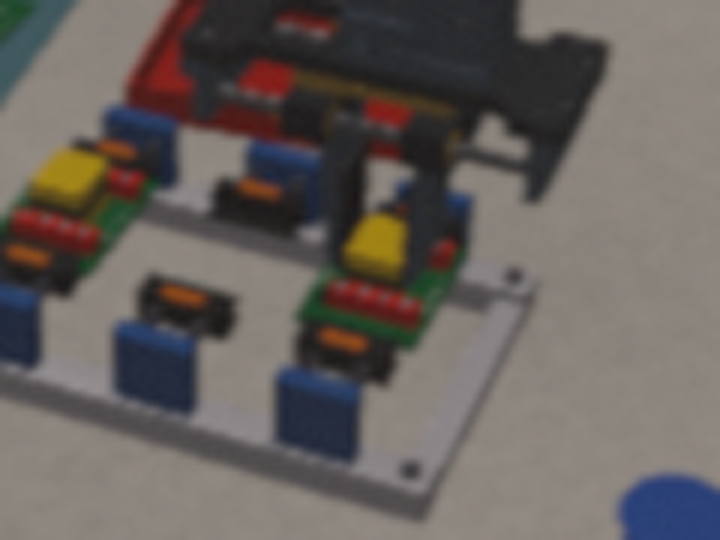

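The crop shows the board shifted toward the near jaw (+7.8 N) and the far jaw back at rest at crop (345,350). I'll push slightly more and raise.

Call:
apply_moves(
  delta_pos=[
    [-0.1,0,0],
    [0,0,-0.2],
    [0,0,-0.2],
    [0,0,-0.2],
    [0,0,-0.2],
    [0,0,-0.2],
    [0,0,-0.2],
    [0,0,0],
    [0,0,0],
  ],
  twist=[0,0,0,0,0,0,0,0,0],
)

```text
time_s: 15.4
eef_pos: [0.6482, 0.0855, 0.0949]
orientation: [0.0, 0.999, -0.043, 0.002]
wrist_force: [5.9, -0.1, -4.0]
grip_width: 0.3
finger_force: 30.0
```

```bash
cat > sc.py <<'E'
from h import *
import sys
# crop of the scene view around a world point
tag,x,y,z=sys.argv[1],*map(float,sys.argv[2:5]); f=float(sys.argv[5]) if len(sys.argv)>5 else 1
go(x,y,z,-5.1)
im,d,C=snap('scene',tag); u,v=proj('scene',[x,y,z],C).astype(int); a,b=int(45*f),int(60*f); v=max(v,a); u=max(u,b)
save(tag+'c',cv2.resize(im[v-a:v+a,u-b:u+b],(720,540),interpolation=cv2.INTER_CUBIC))
E
python3 sc.py s2 0.66 0.08 0.06
```

```text
t 15.4 tcp [0.6482 0.0855 0.0949] yaw -4.98 grip 2.74 F [ 5.9 -0.1 -4. ] | twist 0.1 move [1.23 0.44 3.49]
```

View pics/s2c.png

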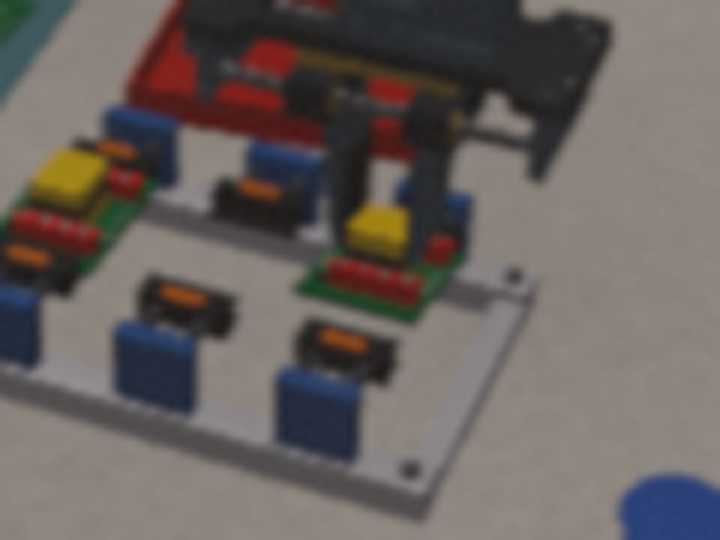

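The crop shows the far edge raised clear of the far jaw at crop (345,350). I'll withdraw it from the near jaw and lift.

Call:
apply_moves(
  delta_pos=[
    [0.4,0,0],
    [0.4,0,0],
    [0.4,0,0],
    [0.4,0,0],
    [0.4,0,-0.1],
    [0.4,0,-0.2],
    [0,0,-1],
    [0,0,-3],
    [0,0,-4],
    [0,0,-4],
    [0,0,0],
    [0,0,0],
  ],
  twist=[0,0,0,0,0,0,0,0,0,0,0,0],
)

```text
time_s: 16.65
eef_pos: [0.6709, 0.0835, 0.2209]
orientation: [-0.0, 0.999, -0.044, 0.001]
wrist_force: [-0.3, -0.3, -1.6]
grip_width: 0.303
finger_force: 30.0
```

```bash
python3 - <<'E'
from h import *
go(0.4,-0.02,0.1,-5.1)
# tray from top image
z=np.load('/tmp/top0.npz'); im,d=z['im'],z['d']; C=cal('top'); H,S,V=HSV(im)
m=((H<6)|(H>173))&(S>130)&(V>50); m[:195]=0;m[260:]=0;m[:,:220]=0;m[:,300:]=0
for o in blobs('top',im,m,0.024,C,200): print('tray',*o)
# board tilt by scene depth: green points
im,d,C=snap('scene','s3'); W=cloud('scene',d,C); H,S,V=HSV(im)
tcp=robot.read_state()['eef_pos']
m=(H>40)&(H<85)&(S>90)&(np.linalg.norm(W-tcp,axis=-1)<0.09)
P=W[m]; A=np.c_[P[:,:2]-tcp[:2],np.ones(len(P))]; 
print(len(P),np.linalg.lstsq(A,P[:,2],rcond=None)[0], tcp)
E
```

```text
t 16.65 tcp [0.6709 0.0835 0.2209] yaw -4.99 grip 2.77 F [-0.3 -0.3 -1.6] | twist 0.1 move [-26.07  12.72  12.09]
tray [257.6 227.6] 2558 [ 0.4284 -0.0252] [428.6 -25.5] [118.1 169. ] 2.0
52 [ 0.22215849 -0.01470523  0.18400097] [0.67013866 0.08341027 0.21899287]
```

Call:
apply_moves(
  delta_pos=[
    [0,0,0],
    [-4.1,1.01,0],
    [-4.1,1.01,0],
    [-4.1,1.01,0],
    [-4.1,1.01,0],
    [-4.1,1.01,0],
    [-4.1,1.01,0],
    [0,0,4],
    [0,0,4],
    [0,0,4],
    [0,0,2.5],
    [0,0,1.4],
    [0,0,0.5],
    [0,0,0],
  ],
  twist=[-7,0,0,0,0,0,0,0,0,0,0,0,0,0],
)

```text
time_s: 18.1
eef_pos: [0.4259, 0.0143, 0.0539]
orientation: [0.0, 1.0, 0.018, -0.002]
wrist_force: [-0.0, -0.5, -0.3]
grip_width: 0.305
finger_force: 30.0
```

```bash
python3 - <<'E'
from h import *
go(0.4272,0.0145,0.042,2)
E
```

```text
t 18.1 tcp [0.4259 0.0143 0.0539] yaw 2.01 grip 2.78 F [-0.  -0.5 -0.3] | twist 0.0 move [ 0.13 -0.02  1.19]
```

Call:
apply_moves(
  delta_pos=[
    [0,0,0.3],
    [0,0,0.3],
    [0,0,0.2],
    [0,0,0.2],
    [0,0,0.15],
    [0,0,0.15],
    [0,0,0],
    [0,0,0],
  ],
  twist=[0,0,0,0,0,0,0,0],
)

```text
time_s: 18.9
eef_pos: [0.431, 0.0144, 0.0442]
orientation: [0.0, 1.0, 0.017, 0.005]
wrist_force: [3.2, 0.1, 8.6]
grip_width: 0.304
finger_force: 30.0
```

Call:
apply_moves(
  delta_pos=[
    [0,0,0],
    [0,0,0],
    [0,0,0],
    [0,0,0],
    [0,0,0],
    [0,0,0],
  ],
  twist=[0,0,0,0,0,0],
  fingers=4.2,
)

```text
time_s: 19.5
eef_pos: [0.4269, 0.0142, 0.0418]
orientation: [0.0, 1.0, 0.018, -0.0]
wrist_force: [-0.7, -0.6, 0.5]
grip_width: 0.461
finger_force: 0.0
```

Call:
apply_moves(
  delta_pos=[
    [0,0,-2],
    [0,0,-4],
    [0,0,-4.5],
    [0,0,-4.5],
    [0,0,-2],
    [0,0,0],
    [0,0,0],
  ],
  twist=[0,0,0,0,0,0,0],
)

```text
time_s: 20.2
eef_pos: [0.4265, 0.0143, 0.2114]
orientation: [0.0, 1.0, 0.018, -0.0]
wrist_force: [0.1, 0.6, -1.8]
grip_width: 0.46
finger_force: 0.0
```

```bash
python3 - <<'E'
from h import *
go(0.6468,-0.0748,0.08,-5.1)
im,d,C=snap('wrist','tray1'); H,S,V=HSV(im); W=cloud('wrist',d,C)
m=(H>40)&(H<85)&(S>90)&(W[...,2]<0.04)
for o in blobs('wrist',im,m,0.007,C,100): print('green',*o)
P=W[m&(abs(W[...,0]-.427)<.08)&(abs(W[...,1]-.0145)<.06)]; A=np.c_[P[:,:2]-[.427,.0145],np.ones(len(P))]; print(len(P),np.linalg.lstsq(A,P[:,2],rcond=None)[0])
E
```

```text
t 20.2 tcp [0.4265 0.0143 0.2114] yaw 2.01 grip 4.19 F [ 0.1  0.6 -1.8] | twist 7.1 move [22.73  6.91 13.14]
green [260.7 163.1] 1212 [0.4403 0.0063] [434.3  13.9] [78.6 58.1] 1.9
green [453.1 169.3] 2116 [ 0.4408 -0.2227] [ 437.2 -227.2] [60.9 79.8] 82.7
green [235.4 169.6] 294 [0.4321 0.0361] [432.5  35.5] [43.6 14.1] 0.6
1506 [ 0.00357825 -0.00403957  0.00699244]
```

The finished board lies flat in the tray (z 7 mm, slope below 0.5 deg). Now the station 1 board, the same way.

Call:
apply_moves(
  delta_pos=[
    [0,0,0],
    [4.55,1.38,0],
    [4.55,1.38,0],
    [4.55,1.38,0],
    [4.55,1.38,0],
    [4.53,1.39,0],
    [0,0,4.5],
    [0,0,4],
    [0,0,3],
    [0,0,1.25],
    [0,0,0],
    [0,0,0],
  ],
  twist=[7.1,0,0,0,0,0,0,0,0,0,0,0],
  fingers=5,
)

```text
time_s: 21.45
eef_pos: [0.648, -0.0748, 0.085]
orientation: [0.0, 0.999, -0.044, 0.001]
wrist_force: [1.0, 0.8, 1.5]
grip_width: 0.546
finger_force: 0.0
```

Call:
apply_moves(
  delta_pos=[
    [0,0,0],
    [0,0,0],
    [0,0,0],
    [0,0,0],
    [0,0,0],
    [0,0,0],
    [0,0,0],
  ],
  twist=[0,0,0,0,0,0,0],
  fingers=0,
)

```text
time_s: 22.15
eef_pos: [0.6479, -0.0749, 0.0855]
orientation: [0.0, 0.999, -0.044, 0.001]
wrist_force: [-0.2, -0.7, 6.0]
grip_width: 0.299
finger_force: 30.0
```

Call:
apply_moves(
  delta_pos=[
    [-0.3,0,0],
    [-0.3,0,0],
    [-0.3,0,0],
    [-0.3,0,0],
    [-0.25,0,0],
    [0,0,0],
    [0,0,0],
  ],
  twist=[0,0,0,0,0,0,0],
)

```text
time_s: 22.85
eef_pos: [0.6369, -0.0739, 0.0859]
orientation: [0.0, 0.999, -0.044, 0.005]
wrist_force: [8.2, -1.1, 2.9]
grip_width: 0.304
finger_force: 30.0
```

```bash
python3 - <<'E'
from h import *
go(0.6468,-0.0748,0.0845,-5.1)
E
```

```text
t 22.85 tcp [ 0.6369 -0.0739  0.0859] yaw -5.1 grip 2.78 F [ 8.2 -1.1  2.9] | twist -0.0 move [ 0.99 -0.    0.14]
```

Call:
apply_moves(
  delta_pos=[
    [-0.05,0,0],
    [0,0,-0.2],
    [0,0,-0.2],
    [0,0,-0.2],
    [0,0,-0.2],
    [0,0,-0.2],
    [0,0,-0.2],
    [0,0,0],
    [0,0,0],
  ],
  twist=[0,0,0,0,0,0,0,0,0],
)

```text
time_s: 23.75
eef_pos: [0.634, -0.0736, 0.0957]
orientation: [0.0, 0.999, -0.044, 0.002]
wrist_force: [5.0, -0.6, -3.6]
grip_width: 0.303
finger_force: 30.0
```

Call:
apply_moves(
  delta_pos=[
    [0.4,0,0],
    [0.4,0,0],
    [0.4,0,0],
    [0.4,0,0],
    [0.4,0,-0.1],
    [0.4,0,-0.2],
    [0,0,-1],
    [0,0,-3],
    [0,0,-4],
    [0,0,-4],
    [0,0,0],
    [0,0,0],
  ],
  twist=[0,0,0,0,0,0,0,0,0,0,0,0],
)

```text
time_s: 24.95
eef_pos: [0.6564, -0.0755, 0.2213]
orientation: [0.0, 0.999, -0.044, 0.001]
wrist_force: [-1.2, -0.2, -1.6]
grip_width: 0.305
finger_force: 30.0
```

```bash
cat > tilt.py <<'E'
from h import *
im,d,C=snap('scene','tl'); W=cloud('scene',d,C); H,S,V=HSV(im)
s,M=pose(); tcp=s['eef_pos']
q=(W-tcp)@M   # tool axes
m=(H>40)&(H<85)&(S>90)&(np.linalg.norm(W-tcp,axis=-1)<0.09)
P=q[m]; A=np.c_[P[:,:2],np.ones(len(P))]; r=np.linalg.lstsq(A,-P[:,2],rcond=None)[0]
print(len(P),'tilt deg along tool x',np.degrees(np.arctan(r[0])).round(1),'y',np.degrees(np.arctan(r[1])).round(1),'top z rel tcp',r[2].round(4),'x range',P[:,0].min().round(3),P[:,0].max().round(3))
E
python3 tilt.py; python3 - <<'E'
from h import *
go(0.430,-0.0655,0.0545,2)
E
```

```text
52 tilt deg along tool x 12.3 y 0.1 top z rel tcp -0.036 x range -0.02 0.049
t 25.0 tcp [ 0.6556 -0.0754  0.2194] yaw -5.09 grip 2.8 F [-0.6  0.9 -0.7] | twist -7.1 move [-22.51  -1.78  16.49]
```

Call:
apply_moves(
  delta_pos=[
    [0,0,0],
    [-4.62,-0.36,0],
    [-4.62,-0.36,0],
    [-4.62,-0.36,0],
    [-4.62,-0.36,0],
    [-4.62,-0.36,0],
    [0,0,4],
    [0,0,4],
    [0,0,4],
    [0,0,2.5],
    [0,0,1.4],
    [0,0,0.6],
    [0,0,0],
  ],
  twist=[-7.1,0,0,0,0,0,0,0,0,0,0,0,0],
)

```text
time_s: 26.3
eef_pos: [0.4235, -0.0654, 0.0533]
orientation: [-0.0, 1.0, 0.017, -0.002]
wrist_force: [0.1, 0.2, -1.2]
grip_width: 0.307
finger_force: 30.0
```

Call:
apply_moves(
  delta_pos=[
    [0,0,0.3],
    [0,0,0.3],
    [0,0,0.2],
    [0,0,0.2],
    [0,0,0.15],
    [0,0,0.1],
    [0,0,0],
    [0,0,0],
  ],
  twist=[0,0,0,0,0,0,0,0],
)

```text
time_s: 27.1
eef_pos: [0.429, -0.0658, 0.0444]
orientation: [0.001, 1.0, 0.017, 0.005]
wrist_force: [3.6, 2.3, 9.7]
grip_width: 0.301
finger_force: 30.0
```

Call:
apply_moves(
  delta_pos=[
    [0,0,0],
    [0,0,0],
    [0,0,0],
    [0,0,0],
    [0,0,0],
    [0,0,0],
  ],
  twist=[0,0,0,0,0,0],
  fingers=4.2,
)

```text
time_s: 27.7
eef_pos: [0.4247, -0.0657, 0.0418]
orientation: [0.0, 1.0, 0.017, -0.0]
wrist_force: [-0.0, 0.1, -0.4]
grip_width: 0.457
finger_force: 0.0
```

Call:
apply_moves(
  delta_pos=[
    [0,0,-2],
    [0,0,-4],
    [0,0,-4.5],
    [0,0,-4.5],
    [0,0,-2],
    [0,0,0],
    [0,0,0],
  ],
  twist=[0,0,0,0,0,0,0],
)

```text
time_s: 28.4
eef_pos: [0.4243, -0.0656, 0.2114]
orientation: [0.0, 1.0, 0.018, -0.0]
wrist_force: [-0.4, -0.1, -0.6]
grip_width: 0.461
finger_force: 0.0
```

```bash
python3 - <<'E'
from h import *
go(0.6468,-0.0748,0.08,-5.1)
im,d,C=snap('wrist','tray2'); H,S,V=HSV(im); W=cloud('wrist',d,C)
m=(H>40)&(H<85)&(S>90)&(W[...,2]<0.04)
for o in blobs('wrist',im,m,0.007,C,100): print('green',*o)
for y in (.0145,-.0655):
    P=W[m&(abs(W[...,0]-.43)<.07)&(abs(W[...,1]-y)<.038)]; A=np.c_[P[:,:2]-[.43,y],np.ones(len(P))]; print(len(P),np.linalg.lstsq(A,P[:,2],rcond=None)[0])
im,d,C=snap('top','top2'); H,S,V=HSV(im)
m=(H>20)&(H<32)&(S>150)&(V>120)
for o in blobs('top',im,m,.029,C,30): print('yel',*o)
m=(H>45)&(H<80)&(S>100)&(V>40)
for o in blobs('top',im,m,.003,C,100): print('green',*o)
E
```

```text
t 28.4 tcp [ 0.4243 -0.0656  0.2114] yaw 2.01 grip 4.21 F [-0.4 -0.1 -0.6] | twist 7.1 move [22.25 -1.06 13.14]
green [482.   35.6] 1688 [ 0.5824 -0.3007] [ 589.1 -308.3] [60.3 50.7] 86.6
green [191.  159.1] 1414 [0.4403 0.0087] [434.2  13.6] [78.  58.1] 1.9
green [387.9 165.1] 2129 [ 0.4409 -0.2241] [ 437.3 -228.2] [60.6 79.7] 82.8
green [255.9 164.5] 1478 [ 0.4364 -0.0678] [431.5 -66.4] [77.5 58.1] 1.9
1414 [ 0.00226543 -0.00384706  0.00688672]
1479 [ 0.00143819 -0.00500418  0.00695148]
yel [359.1 163.7] 107 [ 0.6032 -0.3135] [ 603.6 -314.7] [25.3 31.3] 88.2
yel [398.3 198.8] 108 [ 0.5028 -0.42  ] [ 503.2 -419.8] [27.3 30.3] 62.3
yel [331.8 224.1] 113 [ 0.4351 -0.232 ] [ 435.1 -231.3] [28.  31.8] 82.0
green [485.6 166.8] 1888 [ 0.5919 -0.6809] [ 593.2 -690.6] [170.  168.8] 11.3
green [355.9 165.7] 357 [ 0.6008 -0.3096] [ 603.1 -313.7] [60.5 78.8] 86.1
green [394.4 198.9] 357 [ 0.5037 -0.4162] [ 503.4 -419.8] [59.5 79.4] 63.8
green [329.7 224.1] 378 [ 0.4352 -0.2299] [ 434.9 -231.9] [59.1 78.9] 82.9
```

Both finished boards lie flat side by side in the tray. One bare board has been knocked to (0.603,-0.314). I'll go to the bare board at (0.435,-0.231).

Call:
apply_moves(
  delta_pos=[
    [0,0,0],
    [0,0,0],
    [0.8,4.05,0],
    [0.8,4.05,0],
    [0.8,4.05,0],
    [0.8,4.05,0],
    [0,0,0],
    [0,0,0],
  ],
  twist=[4.55,4.55,0,0,0,0,0,0],
  fingers=5,
)

```text
time_s: 29.3
eef_pos: [0.4357, -0.2303, 0.2101]
orientation: [-0.001, 0.998, -0.063, -0.002]
wrist_force: [-0.2, -0.2, -0.5]
grip_width: 0.548
finger_force: 0.0
```

```bash
cat > bare.py <<'E'
from h import *
import sys
im,d,C=snap('wrist',sys.argv[1]); H,S,V=HSV(im); W=cloud('wrist',d,C)
s,M=pose(); tcp=s['eef_pos']
near=np.hypot(W[...,0]-tcp[0],W[...,1]-tcp[1])<0.1
m=(H>40)&(H<85)&(S>90)&near&(W[...,2]<.02)
b=np.argwhere(m)[:,::-1]; w=np.array([ray('wrist',u,v,.003,C)[:2] for u,v in b],np.float32)
print('green',cv2.minAreaRect(w*1000))
m=(H>20)&(H<32)&(S>150)&(V>100)&near&(W[...,2]>.023)
b=np.argwhere(m)[:,::-1]; w=np.array([ray('wrist',u,v,.029,C)[:2] for u,v in b],np.float32)
r=cv2.minAreaRect(w*1000); print('yellow top',r)
go(r[0][0]/1000,r[0][1]/1000,0.036,float(sys.argv[2]))
E
python3 bare.py bareC -7.1
```

```text
green ((436.7919921875, -230.13015747070312), (60.41415786743164, 78.72938537597656), 82.74555206298828)
yellow top ((437.5033264160156, -230.4288787841797), (27.25635528564453, 31.13276481628418), 82.74388122558594)
t 29.35 tcp [ 0.4357 -0.2296  0.2104] yaw -7.12 grip 5.01 F [ 0.  -0.2  0.5] | twist -0.0 move [ 0.18  0.06 17.44]
```

Call:
apply_moves(
  delta_pos=[
    [0.15,0.06,4.5],
    [0,0,4.5],
    [0,0,4],
    [0,0,3],
    [0,0,1.6],
    [0,0,0],
    [0,0,0],
  ],
  twist=[0.15,0,0,0,0,0,0],
)

```text
time_s: 30.05
eef_pos: [0.4381, -0.2301, 0.0362]
orientation: [-0.0, 0.998, -0.062, -0.0]
wrist_force: [0.6, 0.2, 0.2]
grip_width: 0.544
finger_force: 0.0
```

Call:
apply_moves(
  delta_pos=[
    [0,0,0],
    [0,0,0],
    [0,0,0],
    [0,0,0],
    [0,0,0],
    [0,0,0],
    [0,0,0],
  ],
  twist=[0,0,0,0,0,0,0],
  fingers=0,
)

```text
time_s: 30.75
eef_pos: [0.4384, -0.2313, 0.0368]
orientation: [0.0, 0.998, -0.063, 0.001]
wrist_force: [-0.6, 1.8, 6.5]
grip_width: 0.3
finger_force: 30.0
```

Call:
apply_moves(
  delta_pos=[
    [0,0,-2],
    [0,0,-4],
    [0,0,-4],
    [0,0,-2],
    [0,0,0],
    [0,0,0],
  ],
  twist=[-1.05,-1.05,0,0,0,0],
)

```text
time_s: 31.35
eef_pos: [0.4374, -0.2309, 0.1554]
orientation: [-0.0, 0.999, -0.045, -0.0]
wrist_force: [0.3, -0.1, -0.4]
grip_width: 0.305
finger_force: 30.0
```

```bash
python3 tilt.py; python3 - <<'E'
from h import *
import numpy as np
a=np.radians(-5.1); ex=np.array([np.cos(a),np.sin(a)]); S=np.array([.6463,-.0741])-.114*ex; print(S)
go(S[0],S[1],0.105,-5.1)
E
```

```text
76 tilt deg along tool x 1.1 y -2.2 top z rel tcp -0.0354 x range -0.034 0.039
[ 0.53275132 -0.06396605]
t 31.4 tcp [ 0.437  -0.2307  0.1546] yaw -5.15 grip 2.82 F [ 0.4 -0.  -2.2] | twist -0.0 move [  8.06 -17.46   4.96]
```

Call:
apply_moves(
  delta_pos=[
    [2.0,-4.37,0],
    [2.0,-4.37,0],
    [2.0,-4.37,0],
    [2.06,-4.35,0],
    [0,0,3],
    [0,0,2],
    [0,0,0.4],
    [0,0,0.3],
    [0,0,0.3],
    [0,0,0.3],
    [0,0,0.3],
    [0,0,0.2],
    [0,0,0.2],
    [0,0,0],
    [0,0,0],
  ],
  twist=[0,0,0,0,0,0,0,0,0,0,0,0,0,0,0],
)

```text
time_s: 32.9
eef_pos: [0.5319, -0.0646, 0.088]
orientation: [-0.0, 0.999, -0.045, -0.002]
wrist_force: [-8.2, 2.2, 11.2]
grip_width: 0.304
finger_force: 30.0
```

```bash
python3 tilt.py; python3 sc.py s4 0.55 -0.065 0.06
```

```text
92 tilt deg along tool x 12.7 y 0.2 top z rel tcp -0.0335 x range -0.043 0.043
t 32.95 tcp [ 0.5318 -0.0646  0.088 ] yaw -5.19 grip 2.79 F [-8.8  2.  12.3] | twist -0.1 move [ 1.81 -0.12  2.8 ]
```

View pics/s4c.png

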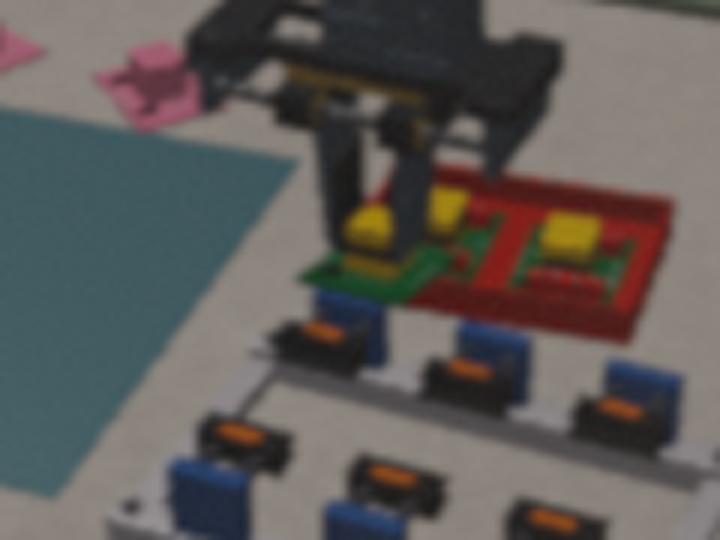

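The board is tilted 12.7 deg on the near bracket at crop (350,290), far edge up. I'll lift it and carry it to station 1.

Call:
apply_moves(
  delta_pos=[
    [0,0,-2],
    [0,0,-2],
    [0,0,0],
    [0,0,0],
  ],
  twist=[0,0,0,0],
)

```text
time_s: 33.4
eef_pos: [0.5341, -0.0648, 0.1264]
orientation: [0.0, 0.999, -0.045, 0.001]
wrist_force: [-0.3, 0.1, -0.2]
grip_width: 0.303
finger_force: 30.0
```

```bash
python3 tilt.py; python3 - <<'E'
from h import *
go(.6573,-.0751,.0945,-5.1)
E
```

```text
87 tilt deg along tool x 12.0 y 0.1 top z rel tcp -0.0329 x range -0.035 0.042
t 33.45 tcp [ 0.5335 -0.0647  0.1256] yaw -5.17 grip 2.78 F [-0.  -0.3 -1.2] | twist -0.1 move [12.42 -0.06  3.11]
```

Call:
apply_moves(
  delta_pos=[
    [4.14,0,0],
    [4.14,0,0],
    [4.14,-0.06,0],
    [0,0,1.2],
    [0,0,1.2],
    [0,0,0.7],
    [0,0,0],
    [0,0,0],
  ],
  twist=[0,0,0,0,0,0,0,0],
)

```text
time_s: 34.25
eef_pos: [0.6568, -0.0749, 0.0949]
orientation: [0.0, 0.999, -0.045, -0.0]
wrist_force: [0.4, -0.6, 0.1]
grip_width: 0.302
finger_force: 30.0
```

```bash
python3 tilt.py; python3 sc.py s5 0.645 -0.075 0.06 0.8
```

```text
124 tilt deg along tool x 12.3 y 0.0 top z rel tcp -0.0342 x range -0.048 0.043
t 34.3 tcp [ 0.6573 -0.075   0.0955] yaw -5.14 grip 2.78 F [-0.2  0.1 -0.7] | twist -0.0 move [-1.22  0.11  3.55]
```

View pics/s5c.png

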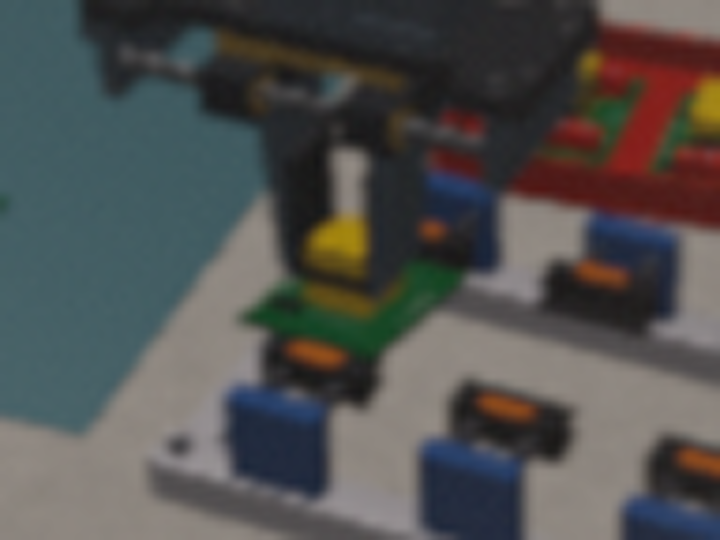

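The crop shows the far edge above the far jaw at crop (320,360), and the near edge inside the near lip. I'll push into the near jaw.

Call:
apply_moves(
  delta_pos=[
    [-0.4,0,0.05],
    [-0.4,0,0],
    [-0.4,0,0],
    [-0.3,0,0],
    [-0.3,0,0],
    [-0.2,0,0],
    [0,0,0],
  ],
  twist=[0,0,0,0,0,0,0],
)

```text
time_s: 35.05
eef_pos: [0.6394, -0.0734, 0.0949]
orientation: [0.0, 0.999, -0.045, 0.003]
wrist_force: [5.9, -0.8, -4.7]
grip_width: 0.305
finger_force: 30.0
```

Call:
apply_moves(
  delta_pos=[
    [-0.2,0,0],
    [-0.15,0,0],
    [0,0,0],
    [0,0,0],
  ],
  twist=[0,0,0,0],
)

```text
time_s: 35.45
eef_pos: [0.6362, -0.0731, 0.0949]
orientation: [0.0, 0.999, -0.045, 0.003]
wrist_force: [5.6, -0.4, -4.3]
grip_width: 0.306
finger_force: 30.0
```

```bash
python3 tilt.py; python3 - <<'E'
from h import *
go(.6463,-.0741,.0845,-5.1)
E
```

```text
102 tilt deg along tool x 15.4 y -0.0 top z rel tcp -0.034 x range -0.042 0.041
t 35.5 tcp [ 0.6362 -0.0731  0.0948] yaw -5.15 grip 2.75 F [ 5.9 -0.5 -4. ] | twist -0.0 move [1.01 0.01 1.03]
```

Call:
apply_moves(
  delta_pos=[
    [-0.15,0,0.1],
    [-0.1,0,0.15],
    [0,0,0.2],
    [0,0,0.2],
    [0,0,0.2],
    [0,0,0.2],
    [0,0,0],
    [0,0,0],
  ],
  twist=[0,0,0,0,0,0,0,0],
)

```text
time_s: 36.3
eef_pos: [0.637, -0.0732, 0.089]
orientation: [0.001, 0.999, -0.045, 0.007]
wrist_force: [6.9, -0.1, 12.6]
grip_width: 0.301
finger_force: 30.0
```

```bash
python3 tilt.py; python3 - <<'E'
from h import *
go(.6463,-.0741,.0845,-5.1)
E
```

```text
126 tilt deg along tool x 9.2 y 0.0 top z rel tcp -0.0329 x range -0.039 0.041
t 36.35 tcp [ 0.637  -0.0732  0.089 ] yaw -5.15 grip 2.76 F [ 7.4 -0.  12.2] | twist -0.0 move [0.93 0.   0.45]
```

Call:
apply_moves(
  delta_pos=[
    [-0.2,0,0],
    [-0.2,0,0],
    [-0.1,0,0],
    [0,0,0],
    [0,0,0],
  ],
  twist=[0,0,0,0,0],
)

```text
time_s: 36.85
eef_pos: [0.633, -0.0728, 0.0892]
orientation: [0.001, 0.999, -0.045, 0.008]
wrist_force: [8.4, -0.8, 11.9]
grip_width: 0.303
finger_force: 30.0
```

```bash
python3 tilt.py; python3 - <<'E'
from h import *
go(.6463,-.0741,.0845,-5.1)
E
```

```text
115 tilt deg along tool x 11.3 y -0.8 top z rel tcp -0.0339 x range -0.06 0.04
t 36.9 tcp [ 0.633  -0.0729  0.0892] yaw -5.15 grip 2.76 F [ 9.3 -0.6 11.4] | twist -0.0 move [1.33 0.01 0.47]
```

Call:
apply_moves(
  delta_pos=[
    [0,0,0.2],
    [0,0,0.2],
    [-0.05,0,0.2],
    [-0.05,0,0.15],
    [0,0,0],
    [0,0,0],
  ],
  twist=[0,0,0,0,0,0],
)

```text
time_s: 37.5
eef_pos: [0.6331, -0.0729, 0.0823]
orientation: [0.001, 0.999, -0.045, 0.01]
wrist_force: [10.6, 0.2, 13.7]
grip_width: 0.307
finger_force: 30.0
```

```bash
python3 tilt.py; python3 - <<'E'
from h import *
go(.6463,-.0741,.0845,-5.1)
E
```

```text
147 tilt deg along tool x 2.4 y -0.1 top z rel tcp -0.0319 x range -0.055 0.043
t 37.55 tcp [ 0.6331 -0.0729  0.0823] yaw -5.15 grip 2.76 F [10.1 -0.4 13.6] | twist -0.1 move [ 1.33  0.01 -0.22]
```

Call:
apply_moves(
  delta_pos=[
    [0.3,0,0],
    [0.3,0,0],
    [0.3,0,0],
    [0.3,0,0],
    [0.3,0,0],
    [0.3,0,0],
    [0,0,0],
    [0,0,0],
  ],
  twist=[0,0,0,0,0,0,0,0],
)

```text
time_s: 38.35
eef_pos: [0.6461, -0.074, 0.0807]
orientation: [0.0, 0.999, -0.045, 0.004]
wrist_force: [1.8, -0.0, 14.0]
grip_width: 0.303
finger_force: 30.0
```

```bash
python3 tilt.py; python3 sc.py s6 0.645 -0.075 0.06 0.8
```

```text
109 tilt deg along tool x 0.5 y 0.7 top z rel tcp -0.0308 x range -0.04 0.037
t 38.4 tcp [ 0.6461 -0.074   0.0807] yaw -5.14 grip 2.75 F [ 2.5 -0.3 13. ] | twist -0.0 move [-0.1   0.11  2.07]
```

View pics/s6c.png

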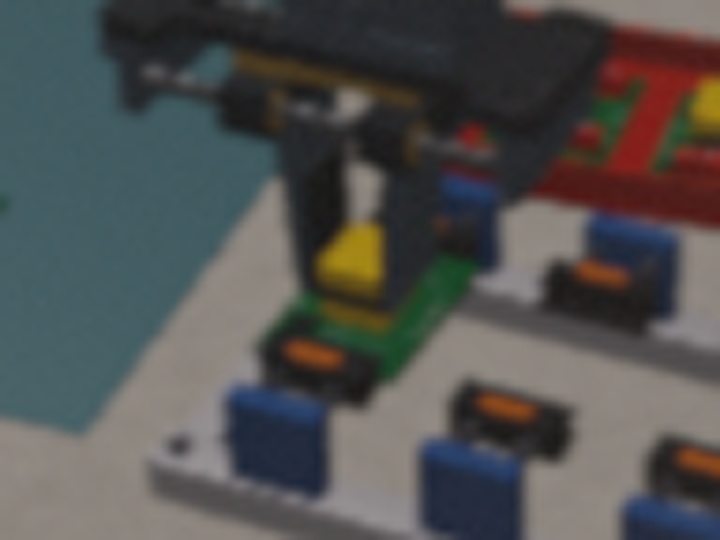

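The board is level in both jaws (tilt 0.5 deg). I'll release, rise and verify.

Call:
apply_moves(
  delta_pos=[
    [0,0,-0.3],
    [0,0,-0.2],
    [0,0,0],
    [0,0,0],
    [0,0,0],
  ],
  twist=[0,0,0,0,0],
  fingers=4.5,
)

```text
time_s: 38.95
eef_pos: [0.6432, -0.0737, 0.0809]
orientation: [-0.0, 0.999, -0.045, -0.001]
wrist_force: [-0.5, -0.9, 0.5]
grip_width: 0.492
finger_force: 0.0
```

Call:
apply_moves(
  delta_pos=[
    [0,0,-2],
    [0,0,-4.5],
    [0,0,-4.5],
    [0,0,-2],
    [0,0,0],
    [0,0,0],
  ],
  twist=[0,0,0,0,0,0],
)

```text
time_s: 39.55
eef_pos: [0.6432, -0.0737, 0.2107]
orientation: [-0.0, 0.999, -0.045, -0.001]
wrist_force: [-1.0, 0.5, -0.6]
grip_width: 0.49
finger_force: 0.0
```

```bash
cat > chk.py <<'E'
from h import *
import sys
x,y=map(float,sys.argv[1:3])
im,d,C=snap('wrist','chk'); H,S,V=HSV(im); W=cloud('wrist',d,C)
near=(abs(W[...,0]-x)<.055)&(abs(W[...,1]-y)<.04)
m=(H>20)&(H<32)&(S>150)&(V>100)&near&(W[...,2]>.07)
b=np.argwhere(m)[:,::-1]; w=np.array([ray('wrist',u,v,.0775,C)[:2] for u,v in b],np.float32)
r=cv2.minAreaRect(w*1000); print('yellow',r,'z',np.nanmedian(W[m][:,2]))
a=np.radians(-5.1); e=np.array(r[0])/1000-[x,y]; print('station frame offset mm',1000*(e@[np.cos(a),np.sin(a)]),1000*(e@[-np.sin(a),np.cos(a)]))
m=(H>40)&(H<85)&(S>90)&near&(W[...,2]<.065)&(W[...,2]>.035)
P=W[m]; A=np.c_[P[:,:2]-[x,y],np.ones(len(P))]; print('plane',np.linalg.lstsq(A,P[:,2],rcond=None)[0],len(P))
E
python3 chk.py .6463 -.0741; python3 - <<'E'
from h import *
im,d,C=snap('top','top3'); H,S,V=HSV(im)
m=(H>45)&(H<80)&(S>100)&(V>40)
for o in blobs('top',im,m,.003,C,100): print('green',*o)
go(0.503,-0.4198,0.2,-26.2)
go(0.6033,-0.3137,0.2,-3.9)
E
```

```text
yellow ((567.1604614257812, -44.72632598876953), (85.64466857910156, 194.2965545654297), 84.72064971923828) z 0.07696522793279487
station frame offset mm -81.43738241519392 22.22233192128483
plane [-0.00061021 -0.00456958  0.05129816] 2386
green [485.7 166.6] 1984 [ 0.5925 -0.6813] [ 593.3 -690.6] [169.8 168.8] 11.3
green [273.8 156.5] 171 [ 0.631  -0.0748] [632.6 -75.8] [58.9 37.7] 85.5
green [356.2 165.7] 369 [ 0.6006 -0.3104] [ 603.1 -313.2] [60.1 78.8] 86.1
green [394.5 198.9] 372 [ 0.5039 -0.4165] [ 503.4 -419.5] [59.5 78.7] 63.0
t 39.65 tcp [ 0.6426 -0.0736  0.2092] yaw -5.14 grip 4.52 F [-0.9  0.5 -1.2] | twist 21.1 move [ 2.76 37.23  0.92]
t 39.65 tcp [ 0.6426 -0.0736  0.2092] yaw -5.14 grip 4.52 F [-0.9  0.5 -1.2] | twist -1.2 move [-2.29 24.22  0.92]
```

The first bare board is clamped level (plane z 51.3 mm). Next is the board at (0.603,-0.313).

Call:
apply_moves(
  delta_pos=[
    [-0.46,4.84,0],
    [-0.46,4.84,0],
    [-0.46,4.84,0],
    [-0.46,4.84,0],
    [-0.46,4.84,0],
    [0,0,0],
    [0,0,0],
  ],
  twist=[-1.2,0,0,0,0,0,0],
  fingers=5,
)

```text
time_s: 40.35
eef_pos: [0.602, -0.3141, 0.2091]
orientation: [-0.001, 0.999, -0.036, -0.002]
wrist_force: [-0.4, -0.1, -0.6]
grip_width: 0.549
finger_force: 0.0
```

```bash
sed -i 's/&(W\[...,2\]>.023)/\&(W[...,2]>.023)\&(W[...,2]<.04)/' bare.py; python3 bare.py bareA -3.9
```

```text
green ((605.2852172851562, -311.9499206542969), (60.152645111083984, 80.14958953857422), 86.68214416503906)
yellow top ((605.4725952148438, -312.0240173339844), (27.070457458496094, 30.98076057434082), 85.86573028564453)
t 40.4 tcp [ 0.6025 -0.3129  0.2096] yaw -3.98 grip 4.98 F [-0.2 -0.1  0.7] | twist -0.1 move [ 0.29 -0.11 17.36]
```

Call:
apply_moves(
  delta_pos=[
    [0.25,-0.06,4.5],
    [0,0,4.5],
    [0,0,4],
    [0,0,3],
    [0,0,1.5],
    [0,0,0],
    [0,0,0],
  ],
  twist=[0,0,0,0,0,0,0],
)

```text
time_s: 41.1
eef_pos: [0.6067, -0.3126, 0.0376]
orientation: [0.0, 0.999, -0.034, 0.001]
wrist_force: [-0.5, 0.4, -0.0]
grip_width: 0.551
finger_force: 0.0
```

Call:
apply_moves(
  delta_pos=[
    [0,0,0],
    [0,0,0],
    [0,0,0],
    [0,0,0],
    [0,0,0],
    [0,0,0],
    [0,0,0],
  ],
  twist=[0,0,0,0,0,0,0],
  fingers=0,
)

```text
time_s: 41.8
eef_pos: [0.6062, -0.3132, 0.0378]
orientation: [0.0, 0.999, -0.034, 0.001]
wrist_force: [-0.3, 0.3, 6.2]
grip_width: 0.302
finger_force: 30.0
```

Call:
apply_moves(
  delta_pos=[
    [0,0,-2],
    [0,0,-4],
    [0,0,-4],
    [0,0,-2],
    [0,0,0],
    [0,0,0],
  ],
  twist=[0,1.15,0,0,0,0],
)

```text
time_s: 42.4
eef_pos: [0.605, -0.3128, 0.1555]
orientation: [-0.0, 0.999, -0.044, -0.001]
wrist_force: [-0.6, -0.6, -1.4]
grip_width: 0.305
finger_force: 30.0
```

```bash
python3 tilt.py; cat > st.py <<'E'
from h import *
import sys
P={1:(.6463,-.0741),2:(.6535,.0056),3:(.6607,.0853)}[int(sys.argv[1])]; off=float(sys.argv[2])/1000; z=float(sys.argv[3])
a=np.radians(-5.1); S=np.array(P)+off*np.array([np.cos(a),np.sin(a)]); go(S[0],S[1],z,-5.1)
E
python3 st.py 2 -114 .105
```

```text
159 tilt deg along tool x -0.4 y 0.8 top z rel tcp -0.0349 x range -0.043 0.043
t 42.45 tcp [ 0.6046 -0.3125  0.1544] yaw -5.1 grip 2.76 F [ 0.2 -0.3 -1. ] | twist 0.0 move [ -9.35 -32.12   4.94]
```

Call:
apply_moves(
  delta_pos=[
    [-1.336,-4.59,0],
    [-1.336,-4.59,0],
    [-1.336,-4.59,0],
    [-1.336,-4.59,0],
    [-1.336,-4.59,0],
    [-1.336,-4.59,0],
    [-1.336,-4.59,0],
    [0,0,3],
    [0,0,2],
    [0,0,0.3],
    [0,0,0.3],
    [0,0,0.3],
    [0,0,0.3],
    [0,0,0.3],
    [0,0,0.2],
    [0,0,0.2],
    [0,0,0],
    [0,0,0],
  ],
  twist=[0,0,0,0,0,0,0,0,0,0,0,0,0,0,0,0,0,0],
)

```text
time_s: 44.25
eef_pos: [0.5393, 0.0152, 0.0895]
orientation: [-0.0, 0.999, -0.045, -0.001]
wrist_force: [-7.9, 1.3, 11.5]
grip_width: 0.306
finger_force: 30.0
```

Call:
apply_moves(
  delta_pos=[
    [0,0,-2],
    [0,0,-2],
    [0,0,0],
    [0,0,0],
  ],
  twist=[0,0,0,0],
)

```text
time_s: 44.65
eef_pos: [0.5413, 0.0151, 0.1277]
orientation: [0.0, 0.999, -0.045, 0.001]
wrist_force: [-0.4, 0.5, -1.3]
grip_width: 0.306
finger_force: 30.0
```

```bash
python3 tilt.py;python3 st.py 2 11 .0955
```

```text
99 tilt deg along tool x 11.3 y 0.2 top z rel tcp -0.0341 x range -0.031 0.044
t 44.7 tcp [0.5407 0.0151 0.127 ] yaw -5.12 grip 2.76 F [ 0.7  0.6 -1. ] | twist -0.0 move [12.42 -0.06  3.15]
```

Call:
apply_moves(
  delta_pos=[
    [4.14,0,0],
    [4.14,0,0],
    [4.14,-0.06,0],
    [0,0,1.2],
    [0,0,1.2],
    [0,0,0.75],
    [0,0,0],
    [0,0,0],
  ],
  twist=[0,0,0,0,0,0,0,0],
)

```text
time_s: 45.5
eef_pos: [0.664, 0.005, 0.0959]
orientation: [0.0, 0.999, -0.044, -0.0]
wrist_force: [-0.4, -0.8, -1.6]
grip_width: 0.304
finger_force: 30.0
```

Call:
apply_moves(
  delta_pos=[
    [-0.4,0,0.05],
    [-0.4,0,0],
    [-0.4,0,0],
    [-0.3,0,0],
    [-0.3,0,0],
    [-0.2,0,0],
    [-0.2,0,0],
    [-0.15,0,0],
    [-0.15,0,0],
    [-0.1,0,0],
    [0,0,0],
    [0,0,0],
  ],
  twist=[0,0,0,0,0,0,0,0,0,0,0,0],
)

```text
time_s: 46.7
eef_pos: [0.6434, 0.0069, 0.0973]
orientation: [0.0, 0.999, -0.044, 0.006]
wrist_force: [9.1, -1.5, -1.8]
grip_width: 0.304
finger_force: 30.0
```

```bash
python3 tilt.py;python3 st.py 2 0 .0845
```

```text
198 tilt deg along tool x 9.0 y -10.2 top z rel tcp -0.0363 x range -0.038 0.048
t 46.75 tcp [0.6434 0.0069 0.0972] yaw -5.09 grip 2.75 F [ 9.  -1.4 -2.3] | twist 0.0 move [1.02 0.04 1.27]
```

```bash
sed -i 's/^P=q\[m\]/m\&=abs(q[...,1])<.034\nP=q[m]/' tilt.py; python3 tilt.py; python3 sc.py s7 0.645 0.006 0.06 0.8
```

```text
111 tilt deg along tool x 12.4 y -0.6 top z rel tcp -0.0349 x range -0.039 0.042
t 46.8 tcp [0.6434 0.0069 0.0972] yaw -5.09 grip 2.75 F [ 9.6 -1.5 -1.6] | twist 0.0 move [0.17 0.08 3.72]
```

View pics/s7c.png

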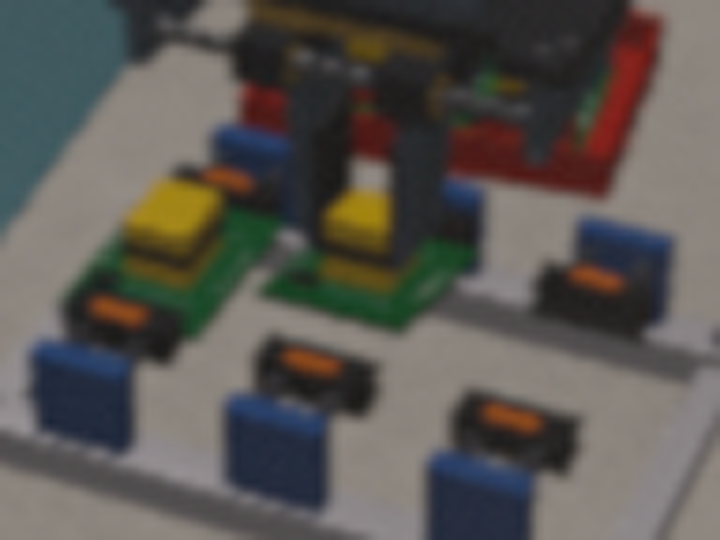

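The crop shows the board in the near jaw, with its far edge raised and just inside the far lip at crop (315,360). I'll push a little further and lower.

Call:
apply_moves(
  delta_pos=[
    [-0.2,0,0.2],
    [-0.2,0,0.2],
    [-0.15,0,0.2],
    [-0.1,0,0.2],
    [0,0,0],
    [0,0,0],
  ],
  twist=[0,0,0,0,0,0],
)

```text
time_s: 47.45
eef_pos: [0.6387, 0.0074, 0.093]
orientation: [0.0, 0.999, -0.044, 0.009]
wrist_force: [7.9, -0.5, 14.0]
grip_width: 0.301
finger_force: 30.0
```

```bash
python3 tilt.py;python3 st.py 2 0 .0845
```

```text
113 tilt deg along tool x 13.0 y 1.4 top z rel tcp -0.0346 x range -0.035 0.042
t 47.5 tcp [0.6388 0.0074 0.0931] yaw -5.09 grip 2.75 F [ 9.3 -0.9 13.1] | twist 0.0 move [1.49 0.05 0.86]
```

Call:
apply_moves(
  delta_pos=[
    [0.1,0,0.2],
    [0,0,0.2],
    [0,0,0.2],
    [0,0,0.2],
    [0,0,0.2],
    [0,0,0],
    [0,0,0],
  ],
  twist=[0,0,0,0,0,0,0],
)

```text
time_s: 48.2
eef_pos: [0.6404, 0.0073, 0.0831]
orientation: [0.0, 0.999, -0.044, 0.009]
wrist_force: [8.9, -2.3, 12.2]
grip_width: 0.305
finger_force: 30.0
```

```bash
python3 tilt.py;python3 st.py 2 0 .0845
```

```text
146 tilt deg along tool x 0.9 y 0.6 top z rel tcp -0.0323 x range -0.04 0.044
t 48.25 tcp [0.6404 0.0073 0.0831] yaw -5.08 grip 2.78 F [ 9.1 -0.4 12. ] | twist 0.0 move [ 1.32  0.05 -0.14]
```

Call:
apply_moves(
  delta_pos=[
    [0.3,0,0],
    [0.3,0,0],
    [0.3,0,0],
    [0.3,0,0],
    [0.3,0,0],
    [0.3,0,0],
    [0,0,0],
    [0,0,0],
  ],
  twist=[0,0,0,0,0,0,0,0],
)

```text
time_s: 49.05
eef_pos: [0.6534, 0.0061, 0.0818]
orientation: [-0.0, 0.999, -0.044, 0.003]
wrist_force: [0.9, -0.3, 14.4]
grip_width: 0.305
finger_force: 30.0
```

```bash
python3 tilt.py;python3 st.py 2 0 .0845
```

```text
106 tilt deg along tool x 0.2 y 1.8 top z rel tcp -0.0315 x range -0.043 0.042
t 49.1 tcp [0.6533 0.0061 0.0818] yaw -5.09 grip 2.77 F [ 1.3 -1.1 14.6] | twist 0.0 move [ 0.02  0.05 -0.27]
```

Call:
apply_moves(
  delta_pos=[
    [0,0,-0.3],
    [0,0,-0.2],
    [0,0,0],
    [0,0,0],
    [0,0,0],
  ],
  twist=[0,0,0,0,0],
  fingers=4.5,
)

```text
time_s: 49.6
eef_pos: [0.6509, 0.0061, 0.0819]
orientation: [0.0, 0.999, -0.044, -0.001]
wrist_force: [0.8, -0.5, -0.9]
grip_width: 0.491
finger_force: 0.0
```

Call:
apply_moves(
  delta_pos=[
    [0,0,-2],
    [0,0,-4.5],
    [0,0,-4.5],
    [0,0,-2],
    [0,0,0],
    [0,0,0],
  ],
  twist=[0,0,0,0,0,0],
)

```text
time_s: 50.2
eef_pos: [0.6509, 0.0061, 0.2117]
orientation: [0.0, 0.999, -0.044, -0.001]
wrist_force: [-0.2, 0.8, -0.2]
grip_width: 0.492
finger_force: 0.0
```

```bash
sed -i 's/(W\[...,2\]>.07)/(W[...,2]>.07)\&(W[...,2]<.085)/' chk.py; python3 chk.py .6535 .0056; python3 - <<'E'
from h import *
im,d,C=snap('top','top4'); H,S,V=HSV(im)
m=(H>45)&(H<80)&(S>100)&(V>40)
for o in blobs('top',im,m,.003,C,100): print('green',*o)
go(0.5034,-0.4196,0.2,-26.6)
E
```

```text
yellow ((653.63037109375, 5.589173316955566), (27.52490234375, 31.402606964111328), 84.8260498046875) z 0.07686157371502228
station frame offset mm 0.1308173934941737 0.0008054257961749588
plane [-0.00083918 -0.00564532  0.05136262] 2356
green [485.6 166.7] 1994 [ 0.5923 -0.6809] [ 592.9 -689.2] [169.6 166.7] 11.6
green [280.3 153.5] 123 [ 0.6393 -0.0936] [650.8 -89.5] [35.9 75.6] 84.5
green [244.6 154.4] 171 [0.6382 0.0089] [641.1   7.2] [58.6 41.1] 86.1
green [394.5 198.8] 370 [ 0.504  -0.4167] [ 503.1 -419.7] [59.8 78.7] 63.6
green [278.5 226.4] 150 [ 0.4308 -0.0844] [430.  -78.2] [77.2 37.4] 2.5
t 50.3 tcp [0.6502 0.0061 0.2101] yaw -5.09 grip 4.46 F [0.7 0.3 0.3] | twist 21.5 move [ 5.94 44.64  1.01]
```

Station 2 is loaded (offset 0.1 mm, level). Now the last bare board.

Call:
apply_moves(
  delta_pos=[
    [0,0,0],
    [0,0,0],
    [0,0,0],
    [0.594,4.464,0],
    [0.594,4.464,0],
    [0.594,4.464,0],
    [0.594,4.464,0],
    [0.594,4.464,0],
    [0.594,4.464,0],
    [0.594,4.464,0],
    [0.594,4.464,0],
    [0.594,4.464,0],
    [0.594,4.464,0],
    [0,0,0],
    [0,0,0],
  ],
  twist=[7.1,7.1,7.1,0,0,0,0,0,0,0,0,0,0,0,0],
  fingers=5,
)

```text
time_s: 51.8
eef_pos: [0.5051, -0.4204, 0.2103]
orientation: [-0.001, 0.973, -0.229, -0.002]
wrist_force: [0.3, 0.2, 0.3]
grip_width: 0.55
finger_force: 0.0
```

```bash
python3 bare.py bareB -26.4
```

```text
green ((505.2898864746094, -418.25555419921875), (60.324771881103516, 80.22757720947266), 63.443721771240234)
yellow top ((505.4034118652344, -418.7171630859375), (27.32262420654297, 31.26814079284668), 63.43906784057617)
t 51.85 tcp [ 0.5057 -0.4194  0.2107] yaw -26.42 grip 4.97 F [ 1.2  0.4 -0.7] | twist -0.0 move [-0.05 -0.05 17.47]
```

Call:
apply_moves(
  delta_pos=[
    [-0.05,0,4.5],
    [0,0,4.5],
    [0,0,4],
    [0,0,3],
    [0,0,1.6],
    [0,0,0],
    [0,0,0],
  ],
  twist=[0.1,0,0,0,0,0,0],
)

```text
time_s: 52.55
eef_pos: [0.5064, -0.4188, 0.0367]
orientation: [-0.0, 0.974, -0.228, -0.0]
wrist_force: [-0.1, -0.1, 1.3]
grip_width: 0.55
finger_force: 0.0
```

Call:
apply_moves(
  delta_pos=[
    [0,0,0],
    [0,0,0],
    [0,0,0],
    [0,0,0],
    [0,0,0],
    [0,0,0],
    [0,0,0],
  ],
  twist=[0,0,0,0,0,0,0],
  fingers=0,
)

```text
time_s: 53.25
eef_pos: [0.5062, -0.4202, 0.0376]
orientation: [0.0, 0.973, -0.229, 0.001]
wrist_force: [0.8, 1.4, 5.3]
grip_width: 0.305
finger_force: 30.0
```

Call:
apply_moves(
  delta_pos=[
    [0,0,-2],
    [0,0,-4],
    [0,0,-4],
    [0,0,-2],
    [0,0,0],
    [0,0,0],
    [0,0,0],
  ],
  twist=[0,0,-5.4,-5.4,-5.4,-5.2,0],
)

```text
time_s: 53.95
eef_pos: [0.5053, -0.4199, 0.1562]
orientation: [-0.0, 0.999, -0.045, -0.0]
wrist_force: [-0.0, 0.5, -1.9]
grip_width: 0.301
finger_force: 30.0
```

```bash
python3 tilt.py; python3 st.py 3 -114 .105
```

```text
88 tilt deg along tool x 0.2 y -0.5 top z rel tcp -0.0358 x range -0.034 0.04
t 54.0 tcp [ 0.5053 -0.4198  0.156 ] yaw -5.2 grip 2.73 F [ 0.3  0.5 -1.1] | twist -0.1 move [ -0.41 -51.69   5.1 ]
```

Call:
apply_moves(
  delta_pos=[
    [-0.04,-4.7,0],
    [-0.04,-4.7,0],
    [-0.04,-4.7,0],
    [-0.04,-4.7,0],
    [-0.04,-4.7,0],
    [-0.04,-4.7,0],
    [-0.04,-4.7,0],
    [-0.04,-4.7,0],
    [-0.04,-4.7,0],
    [-0.04,-4.7,0],
    [0,-4.69,0],
    [0,0,0],
  ],
  twist=[-0.1,0,0,0,0,0,0,0,0,0,0,0],
)

```text
time_s: 55.2
eef_pos: [0.547, 0.1004, 0.1561]
orientation: [-0.001, 0.999, -0.042, 0.0]
wrist_force: [-0.3, 0.1, -0.4]
grip_width: 0.303
finger_force: 30.0
```

```bash
python3 st.py 3 -114 .105
```

```text
t 55.2 tcp [0.547  0.1004 0.1561] yaw -4.77 grip 2.76 F [-0.3  0.1 -0.4] | twist 0.3 move [0.06 0.49 5.11]
```

Call:
apply_moves(
  delta_pos=[
    [0,0,0],
    [0,0,3],
    [0,0,2],
    [0,0,0.4],
    [0,0,0.3],
    [0,0,0.3],
    [0,0,0.3],
    [0,0,0.3],
    [0,0,0.2],
    [0,0,0.2],
    [0,0,0.1],
    [0,0,0],
    [0,0,0],
  ],
  twist=[0,0,0,0,0,0,0,0,0,0,0,0,0],
)

```text
time_s: 56.5
eef_pos: [0.545, 0.0949, 0.0877]
orientation: [0.0, 0.999, -0.044, -0.001]
wrist_force: [-8.8, -1.4, 11.8]
grip_width: 0.301
finger_force: 30.0
```

Call:
apply_moves(
  delta_pos=[
    [0,0,-2],
    [0,0,-2],
    [0,0,0],
    [0,0,0],
  ],
  twist=[0,0,0,0],
)

```text
time_s: 56.9
eef_pos: [0.5471, 0.0953, 0.1259]
orientation: [-0.0, 0.999, -0.044, 0.001]
wrist_force: [-0.0, 0.9, -0.9]
grip_width: 0.304
finger_force: 30.0
```

```bash
python3 tilt.py;python3 st.py 3 11 .0955
```

```text
84 tilt deg along tool x 13.4 y -0.1 top z rel tcp -0.0339 x range -0.027 0.041
t 56.95 tcp [0.5465 0.0952 0.1251] yaw -5.01 grip 2.76 F [ 0.2 -0.5 -1. ] | twist 0.1 move [12.57 -0.03  2.96]
```

Call:
apply_moves(
  delta_pos=[
    [4.2,0,0],
    [4.2,0,0],
    [4.17,-0.03,0],
    [0,0,1.2],
    [0,0,1.2],
    [0,0,0.6],
    [0,0,0],
    [0,0,0],
  ],
  twist=[0.1,0,0,0,0,0,0,0],
)

```text
time_s: 57.75
eef_pos: [0.6712, 0.0848, 0.0955]
orientation: [0.0, 0.999, -0.044, -0.0]
wrist_force: [0.0, -0.0, -0.6]
grip_width: 0.299
finger_force: 30.0
```

Call:
apply_moves(
  delta_pos=[
    [-0.4,0,0.05],
    [-0.4,0,0],
    [-0.4,0,0],
    [-0.3,0,0],
    [-0.3,0,0],
    [-0.2,0,0],
    [-0.2,0,0],
    [-0.15,0,0],
    [-0.15,0,0],
    [-0.1,0,0],
    [0,0,0],
    [0,0,0],
  ],
  twist=[0,0,0,0,0,0,0,0,0,0,0,0],
)

```text
time_s: 58.95
eef_pos: [0.6486, 0.0868, 0.0956]
orientation: [-0.0, 0.999, -0.044, 0.003]
wrist_force: [6.2, -0.8, -3.5]
grip_width: 0.301
finger_force: 30.0
```

```bash
python3 tilt.py;python3 st.py 3 0 .0845
```

```text
105 tilt deg along tool x 15.7 y 0.1 top z rel tcp -0.035 x range -0.035 0.041
t 59.0 tcp [0.6486 0.0867 0.0956] yaw -5.09 grip 2.77 F [ 6.9  0.4 -4.5] | twist 0.0 move [1.22 0.03 1.11]
```

Call:
apply_moves(
  delta_pos=[
    [-0.1,0,0.2],
    [-0.1,0,0.2],
    [-0.1,0,0.2],
    [-0.05,0,0.2],
    [0,0,0],
    [0,0,0],
  ],
  twist=[0,0,0,0,0,0],
)

```text
time_s: 59.6
eef_pos: [0.6482, 0.087, 0.0921]
orientation: [-0.0, 0.999, -0.044, 0.008]
wrist_force: [7.9, -1.4, 12.0]
grip_width: 0.302
finger_force: 30.0
```

```bash
python3 tilt.py;python3 st.py 3 0 .0845
```

```text
108 tilt deg along tool x 13.1 y -0.8 top z rel tcp -0.0347 x range -0.036 0.039
t 59.65 tcp [0.6482 0.087  0.0921] yaw -5.08 grip 2.74 F [ 7.4 -2.4 11.7] | twist 0.0 move [1.26 0.06 0.76]
```

Call:
apply_moves(
  delta_pos=[
    [-0.1,0,0.2],
    [-0.05,0,0.2],
    [0,0,0.2],
    [0,0,0.2],
    [0,0,0.15],
    [0,0,0],
    [0,0,0],
  ],
  twist=[0,0,0,0,0,0,0],
)

```text
time_s: 60.35
eef_pos: [0.6479, 0.087, 0.0831]
orientation: [-0.001, 0.999, -0.044, 0.009]
wrist_force: [9.7, -2.4, 12.4]
grip_width: 0.303
finger_force: 30.0
```

```bash
python3 tilt.py;python3 st.py 3 0 .0845
```

```text
148 tilt deg along tool x 1.2 y 0.2 top z rel tcp -0.0323 x range -0.036 0.043
t 60.4 tcp [0.6479 0.087  0.0831] yaw -5.07 grip 2.8 F [ 9.5 -2.5 12.3] | twist 0.0 move [ 1.29  0.06 -0.14]
```

Call:
apply_moves(
  delta_pos=[
    [0.3,0,0],
    [0.3,0,0],
    [0.3,0,0],
    [0.3,0,0],
    [0.3,0,0],
    [0.3,0,0],
    [0,0,0],
    [0,0,0],
  ],
  twist=[0,0,0,0,0,0,0,0],
)

```text
time_s: 61.2
eef_pos: [0.661, 0.0858, 0.0817]
orientation: [-0.0, 0.999, -0.044, 0.003]
wrist_force: [1.6, -0.6, 12.5]
grip_width: 0.304
finger_force: 30.0
```

Call:
apply_moves(
  delta_pos=[
    [0,0,-0.3],
    [0,0,-0.2],
    [0,0,0],
    [0,0,0],
    [0,0,0],
  ],
  twist=[0,0,0,0,0],
  fingers=4.5,
)

```text
time_s: 61.7
eef_pos: [0.6586, 0.0857, 0.0819]
orientation: [0.0, 0.999, -0.044, -0.001]
wrist_force: [-0.2, 0.3, 0.1]
grip_width: 0.494
finger_force: 0.0
```

Call:
apply_moves(
  delta_pos=[
    [0,0,-2],
    [0,0,-4.5],
    [0,0,-4.5],
    [-3,4,-2],
    [-1,3,0],
    [0,0,0],
    [0,0,0],
  ],
  twist=[0,0,0,0,0,0,0],
)

```text
time_s: 62.4
eef_pos: [0.6152, 0.022, 0.2109]
orientation: [-0.0, 0.999, -0.045, -0.0]
wrist_force: [0.5, -0.3, 0.9]
grip_width: 0.494
finger_force: 0.0
```

```bash
for s in ".6463 -.0741" ".6535 .0056" ".6607 .0853"; do python3 chk.py $s; done; python3 - <<'E'
from h import *
im,d,C=snap('top','top5'); W=cloud('top',d,C); H,S,V=HSV(im)
m=(W[...,2]>.04)&(W[...,2]<.06)&(V<60)&(W[...,0]<.53)&(W[...,1]>.33)
for o in blobs('top',im,m,.052,C,60): print('lid',*o)
for o in blobs('top',im,((H<5)|(H>174))&(S>150)&(V>80)&(W[...,1]>.3),.052,C,8): print('strip',*o)
m=(H>20)&(H<32)&(S>150)&(V>120)
for o in blobs('top',im,m,.029,C,30): print('yel',*o)
print(robot.read_state()['wrist_force'])
E
```

```text
yellow ((645.7722778320312, -73.88619995117188), (28.44858169555664, 31.0046443939209), 84.76152801513672) z 0.07712894790132452
station frame offset mm -0.5446385554350146 0.1660421373572254
plane [-0.00179571 -0.00796895  0.05160011] 2548
yellow ((653.2824096679688, 5.334403038024902), (27.25424575805664, 30.96007537841797), 84.82221221923828) z 0.07697609151325052
station frame offset mm -0.1931188509547704 -0.28388802054638623
plane [ 0.00293321 -0.00780049  0.05135713] 2714
yellow ((660.5090942382812, 84.26913452148438), (28.877281188964844, 30.928680419921875), 84.85599517822266) z 0.07688248385459547
station frame offset mm -0.09851191641876626 -1.0437547829716147
plane [ 0.00198311 -0.0038958   0.05123823] 2585
lid [108.6 205.1] 222 [0.4964 0.3836] [499.5 382.6] [49.9 44. ] 89.1
strip [108.8 200. ] 32 [0.5104 0.3832] [510.6 383.1] [ 9.6 24.2] 72.0
yel [277.9 148.5] 55 [ 0.65   -0.0859] [649.9 -86.2] [11.3 31.4] 89.0
yel [273.2 227.2] 112 [ 0.4288 -0.0687] [429.4 -68.1] [27.9 33.3] 89.0
[0.48981516 0.63776408 0.46478256]
```

View pics/top5.png

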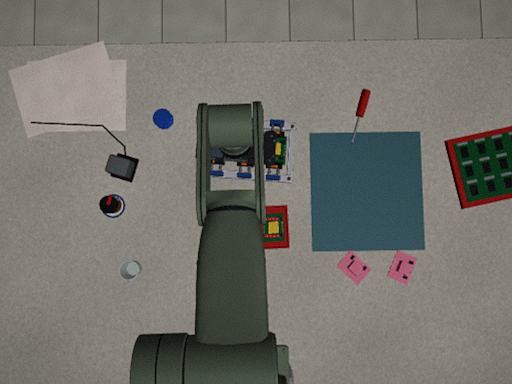

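The top view shows the mat empty, all three stations loaded, the jar on its spot at (110,205), and the reel, screwdriver and beaker where they were. I'm handing in.

```bash
python3 -c "
from cell import robot
print(robot.sign_off())"
```

```text
the job is handed in; nothing more can be done
None
```

The job is handed in: the jar is on the spot with its label to the scanner, both finished boards lie flat in the tray, and all three bare boards are clamped level in the holder. The reel, screwdriver and beaker stayed where they were; the hand-in returned no verdict.

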